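# Dock the lens carrier in its V-seat and latch it

## Task

Put the lens back in the beam: swing the dock's latch arm well out of the way, lift the lens carrier off the bench by the long sides of its plate, set it down with its round nose between the flared guides and let go. Then take the carrier by the black knob at its tail, push it fully home into the V-seat, let go, and swing the latch arm fully shut behind the lens block. Do not touch the lens with the fingers, keep the carrier level and leave the other things on the bench where they are.

Things in the scene. Friction and masses are not known exactly. Their poses are not given: they have to be found in the camera images.
- carrier_grip (a point): Lens carrier: loose aluminium plate 165 long, 44 wide, 14 thick, about 0.3 kg, front end a half-round nose of radius 22. Point on its centre line, half-way up the plate (7 above its underside), 85 behind the nose tip, 80 ahead of the tail: where to lift it across the 44 width. x to the nose, y left, z up.
- carrier_nose (a point): Centre of the carrier's half-round nose (63 ahead of carrier_grip on the centre line, 22 behind the nose tip), 7 above the underside; axes as carrier_grip. A dark block (48 long, 28 wide, 12 high) on the plate carries the lens; its rear face is 32 behind this point.
- carrier: The same carrier; origin on the centre line, 10 ahead of carrier_grip, at the underside; axes as carrier_grip.
- knob: Black upright round knob fixed to the carrier's tail, diameter 14, 30 high; origin at its foot on the plate's top face, on the centre line, 128 behind carrier_nose. z up. The carrier can turn a little about the knob in the fingers.
- lens: Round lens in a black ring mount, 36 wide, 31 high, fixed on the carrier's block above carrier_nose, its top 57 above the plate's underside; origin at its foot. Not to be touched by the fingers.
- dock: Dock, bolted down: dark base plate 8 thick with bare-aluminium guides on it, their tops 23 above the bench. Origin on the bench under the seat; x = direction in which the carrier is pushed home, y left, z up. The base plate reaches back to x = -175, 112 wide. Irises on risers stand at y = +90 and -90, up to 88 above the bench.
- dock_seat (a point): Where carrier_nose lies when home against both faces of the V: over the dock's origin, 15 above the bench, axes as the dock (carrier x along dock x, knob then at dock x = -128). From the mouth at x = -95, 94 wide, the guides converge at 30 degrees a side to x = -54, then run parallel, 47 apart, into a 90 degree V that centres the nose.
- latch_pivot (a point): Pivot axis (vertical) of the latch arm, at x = -40, y = +32 in the dock's frame, 30 above the bench.
- latch_pin (a point): Half-way up (50 above the bench) the black upright pin on the latch arm: diameter 12, rising 28 above the arm's top face, 50 from the pivot. The flat arm, 12 wide, ends 71 from the pivot and swings level 25 to 35 above the bench, over the carrier's plate and, shut, behind its block.
- latch (a joint): Latch angle in rad, 0 to 2.6. 0 = shut: the arm points to the dock's -y, straight across the guides. It opens clockwise seen from above: at 1.57 it points to the dock's -x, at 2.3 back and outward to +y, clear of the entry. A light friction keeps it where it is left.
- hexkey: Loose bystander: hex key, 88 long, 4 thick.
- tape: Loose bystander: roll of black tape, 62 across, 19 high.
- post: Loose bystander: steel post standing upright, diameter 13, 75 high.
- goggles: Loose bystander: goggles, 134 x 138 x 46.

How it is judged (in metres and radians):
On the way, in this order (a step that is already met when the one before it is completed fails the run):
1. the latch arm is swung well clear of the entry (past 1.8 rad) (value of joint latch above 1.8 rad), for 0.1 s.
2. the carrier is lifted off the bench by its plate, not by its knob (height (world z) of carrier_grip above 0.03 m and contact force between the fingers and carrier above 1 N and contact force between the fingers and knob below 0.1 N), for 0.1 s.
3. the carrier lies flat on the dock, let go, its nose between the flared guides and not yet home (contact force between the fingers and carrier below 0.1 N and linear speed of carrier below 0.02 m/s and x of carrier_nose in the frame of dock between -0.112 and -0.02 m and z of carrier_nose in the frame of dock between 0.011 and 0.019 m and angle between carrier's own z axis and vertical below 0.06 rad), for 0.2 s.
4. the carrier is held by its knob (contact force between the fingers and knob above 1 N and horizontal distance between carrier_nose and dock_seat above 0.008 m), for 0.1 s.
5. the carrier is home in the V-seat (horizontal distance between carrier_nose and dock_seat below 0.003 m and value of joint latch above 0.8 rad), for 0.2 s.
At the end, for the whole second after the job is handed in: The carrier lies flat and at rest in the dock, its nose centre within 3 mm of the seat and its long axis within 0.1 rad of the dock's, with the latch arm shut behind the block (under 0.08 rad) (horizontal distance between carrier_nose and dock_seat below 0.003 m and z of carrier_nose in the frame of dock below 0.018 m and angle between the x axis of carrier and the x axis of dock, either way round below 0.1 rad and angle between carrier's own z axis and vertical below 0.05 rad and value of joint latch below 0.08 rad and linear speed of carrier below 0.01 m/s); the robot touches nothing.
It fails at once if the fingers touch the lens (contact force between the fingers and lens above 0.5 N).
It fails at once if the carrier is tipped more than 0.4 rad (angle between carrier's own z axis and vertical above 0.4 rad).
It fails at once if a bystander is moved more than 30 mm (distance of any of hexkey, tape, post, goggles from where it was at the start of the episode above 0.03 m).
It also fails if it takes over 72 s, if anything falls off the work surface, if the arm or the gripper's body presses on something with over 40 N, if the wrist force passes 120 N, or if a joint passes its speed limit or range.

## Robot

A 7-joint arm with a two-finger parallel gripper is mounted at the origin on a cart in front of the work surface, level with it; the furniture and walls round the work are solid. World frame = base frame: x ahead of the robot, y to its left, z up, the work surface at z = 0. Lengths are in mm, angles in rad, forces in N, time in s.
With the tool pointing down it reaches from about 350 to 900 mm from the base axis. Payload 19.9 kg.
Tool frame: the origin (TCP) lies at the centre of the arm's flange, where the gripper is bolted on; the fingertips stand 199 mm ahead of it and the grasp point (between the pads) lies 180 mm ahead of it; z points along the fingers, y is the direction in which the jaws open and shut (so a half turn about z gives the same grasp; the last joint's range is limited). The gripper opens to 94 mm and grips with 3 to 60 N. Pads are 16 mm wide; open, the fingers measure 119 mm over their backs; the gripper's body (75 mm by 177 mm) begins 78 mm behind the grasp point.
Start: joints at [1.234, 0.417, -0.01, 1.614, 0.005, 1.111, -0.053], TCP at [182.197, -597.849, 404.625] pointing down, gripper open.
Joint ranges: [-2.81, 2.81], [-0.39, 2.02], [-1.27, 1.25], [0.06, 2.57], [-1.19, 4.33], [0.19, 2], [-2.82, 2.82]. Speed limits (rad/s): [1.89, 1.89, 2.39, 2.39, 3.01, 3.01, 3.01].

## Interface

Orientations are given as a 3x3 rotation matrix whose columns are the frame's x, y, z axes.
In Python, from rig import manip, cams, ticket gives the robot as it stands.
- The arm moves only by the shell command python3 -m creep 'ROWS' [FORCE]. ROWS is JSON, one flat list of numbers, 7 for each row, row after row: the shift along the tool's x, y, z in mm, then the turn, a rotation vector about the tool's x, y, z in degrees, then the finger opening in mm, from 0 to 94. In form: [tx, ty, tz, rx, ry, rz, fingers, tx, ty, tz, rx, ry, rz, fingers, ...]. A call has 1 to 5 rows; each row shifts and turns the commanded pose from where the row before left it, along the tool's axes as they then stand; what a row does not reach is not made up. A row lasts 1/8 s, in which the tool goes at most 62.5 mm and 10.7 degrees, less where a joint would pass 70% of its speed; a pose out of reach is approached as far as the arm can. A call with a gripper value outside its range is refused whole. The fingers move at their own pace and stop on an object; FORCE is the grip in N (left out, the last holds). Time passes only in rows, so rows that do not move let the fingers close. It gives the time, the measured TCP pose, the force and the opening at its end, in the units of the state.
- manip.observe(): the state, without advancing time (a new reading comes with each control period).
- cams.camera(name): name is "scene" or "top" or "wrist"; returns (picture, depth): 420x560x3 uint8, blue, green, red; 420x560 float32, mm along the optical axis (not along the pixel's ray), 0 where there is no reading.
- cams.camera_info(name): a dict with "vfov" (degrees; the focal length in pixels is half the picture's height over the tangent of half this angle, whatever the lens; pixels are square), "cx", "cy" (the principal point, pixels), "extrinsics" (4x4, takes a point from world to camera coordinates). Camera axes: x right, y up, looking along -z (the intrinsics and any distortion apply to the point x, -y, -z); pixel columns grow to the right and rows downward; lengths in mm; the calibration is good to about 2 mm. A picture is of the moment at which its call begins: read the wrist's pose just before it. camera_info takes no time and is no camera call; for the wrist camera it gives the pose at the moment of the call.
- ticket.close_job(): hands the job in, once; it reports no verdict.
The state is a dict: "time_s": time; "joints": joint angles; "dq": joint speeds; "tau": joint torques, N m; "tcp_pos": TCP position; "eef_rot": TCP orientation; "wrist_force": force on the tool from outside, world axes, zero at the start; "ft_torque": the same for the moment, N m; "width": opening from 0.0 (shut) to 1.0 (fully open).
Only numpy, scipy, OpenCV 4.12 (cv2) and the standard library are available. Lean on these libraries where they do the work, as an engineer would, in place of code of your own. Each camera call takes 0.05 s, during which the arm holds its last target.

## Working session

There is one attempt and no reset: what is moved stays moved. The work goes in short steps, Python scripts to look and compute and a shell command to move; the robot and the scene stay as the last step left them, time stands still between calls to the robot, and variables do not carry over. Pictures are saved under pics/ and viewed, and the job is handed in when it is done.

```bash
ls; mkdir -p pics
python3 - <<'E'
from rig import manip,cams
import cv2,numpy as np
print({k:np.round(v,3).tolist() for k,v in manip.observe().items()})
for n in ["scene","top"]:
    p,d=cams.camera(n); cv2.imwrite(f"pics/{n}0.png",p); np.save(f"pics/{n}0.npy",d)
    i=cams.camera_info(n); print(n,i)
E
```

```text
pics
{'time_s': 0.0, 'joints': [1.234, 0.418, -0.01, 1.614, 0.005, 1.111, -0.053], 'dq': [0.0, -0.001, 0.0, 0.001, -0.001, 0.001, 0.001], 'tau': [0.0, -85.127, 0.639, -42.598, -0.049, 0.019, 0.0], 'tcp_pos': [182.159, -597.736, 404.053], 'eef_rot': [[0.957, 0.292, -0.0], [0.292, -0.957, 0.001], [-0.0, -0.001, -1.0]], 'wrist_force': [0.328, -0.117, -0.286], 'ft_torque': [-0.021, 0.004, -0.004], 'width': 0.999}
scene {'vfov': 48.95816295677713, 'cx': 278.29276463394774, 'cy': 213.0509242021607, 'extrinsics': array([[ 7.39392945e-01, -6.73142994e-01,  1.32884596e-02,
        -3.72322610e+02],
       [ 2.71277234e-01,  3.15923988e-01,  9.09175833e-01,
        -1.74044810e+02],
       [-6.16203485e-01, -6.68633340e-01,  4.16200337e-01,
        -9.14486469e+02],
       [ 0.00000000e+00,  0.00000000e+00,  0.00000000e+00,
         1.00000000e+00]])}
top {'vfov': 55.18537527901046, 'cx': 275.5899074726029, 'cy': 209.23521826321848, 'extrinsics': array([[-1.18895732e-02, -9.99555208e-01, -2.73500284e-02,
         2.83545857e+01],
       [ 9.94068394e-01, -1.47725519e-02,  1.07748781e-01,
        -4.85630421e+02],
       [-1.08104885e-01, -2.59067118e-02,  9.93801880e-01,
        -1.26676604e+03],
       [ 0.00000000e+00,  0.00000000e+00,  0.00000000e+00,
         1.00000000e+00]])}
```

View pics/scene0.png

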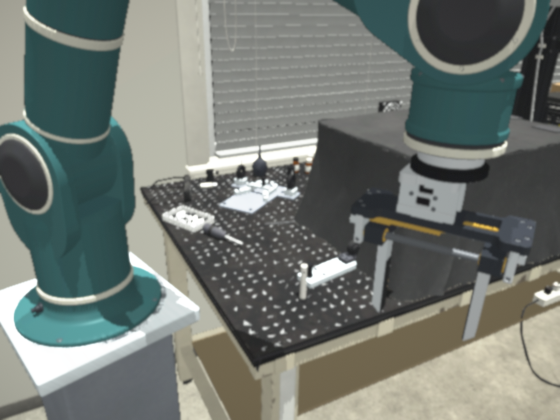

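View pics/top0.png

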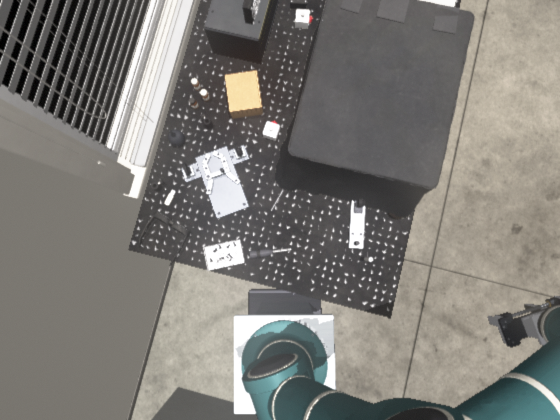

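The top view shows the dock at about (220,180), the carrier at about (358,225) beside a large black enclosure, and the post at about (371,260). I'll enlarge these areas.

```bash
cat > h.py <<'E'
import numpy as np,cv2
from rig import manip,cams
def K(i,h=420):
    return (h/2)/np.tan(np.radians(i['vfov'])/2)
def pt_depth(i,d,u,v):
    f=K(i);z=d[int(round(v)),int(round(u))]
    c=np.array([(u-i['cx'])/f*z,-(v-i['cy'])/f*z,-z,1.]); return (np.linalg.inv(i['extrinsics'])@c)[:3]
def cast(i,u,v,h):
    f=K(i);E=np.linalg.inv(i['extrinsics'])
    r=E[:3,:3]@np.array([(u-i['cx'])/f,-(v-i['cy'])/f,-1.]);o=E[:3,3]
    return o+r*(h-o[2])/r[2]
def proj(i,p):
    f=K(i);c=i['extrinsics']@np.append(p,1.);return np.array([i['cx']+f*c[0]/-c[2],i['cy']+f*c[1]/c[2]])
E
python3 - <<'E'
from h import *
p=cv2.imread('pics/top0.png')
a=cv2.resize(p[130:270,140:300],None,fx=5,fy=4.2857) if 0 else cv2.resize(p[130:230,165:290],None,fx=6,fy=6,interpolation=cv2.INTER_CUBIC)
cv2.imwrite('pics/t_dock.png',a)
cv2.imwrite('pics/t_car.png',cv2.resize(p[190:275,325:395],None,fx=7,fy=7,interpolation=cv2.INTER_CUBIC))
i=cams.camera_info('top');d=np.load('pics/top0.npy')
for u,v in [(358,225),(357,205),(358,243),(371,260),(222,180),(230,207),(350,120),(400,215),(285,185)]: print(u,v,pt_depth(i,d,u,v).round(0),cast(i,u,v,0).round(0))
E
```

```text
358 225 [ 432. -242.   15.] [ 433. -245.    0.]
357 205 [ 496. -239.   26.] [ 499. -244.    0.]
358 243 [ 374. -235.   43.] [ 375. -243.    0.]
371 260 [ 321. -268.   73.] [ 320. -283.    0.]
222 180 [587. 198.  11.] [589. 200.   0.]
230 207 [497. 171.  10.] [499. 173.   0.]
350 120 [ 695. -185.  272.] [ 786. -230.    0.]
400 215 [ 461. -374.   29.] [ 464. -382.    0.]
285 185 [563. -10.  33.] [569. -10.   0.]
```

View pics/t_dock.png

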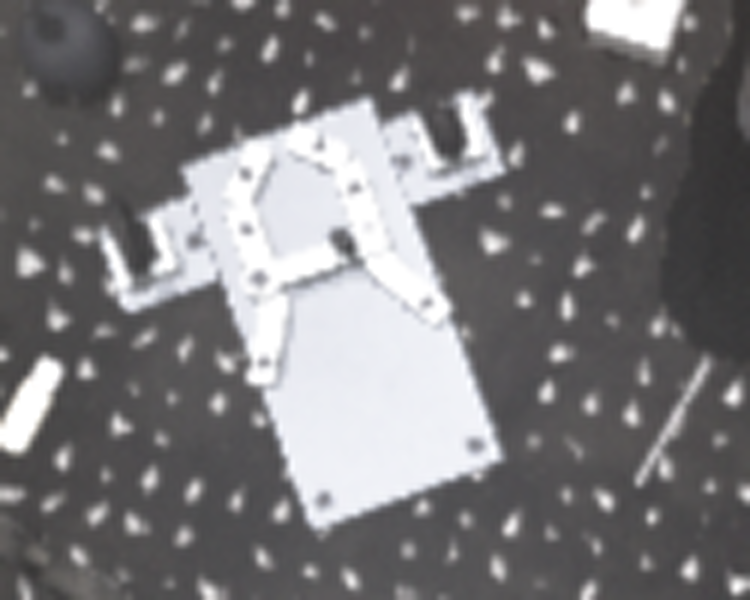

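View pics/t_car.png

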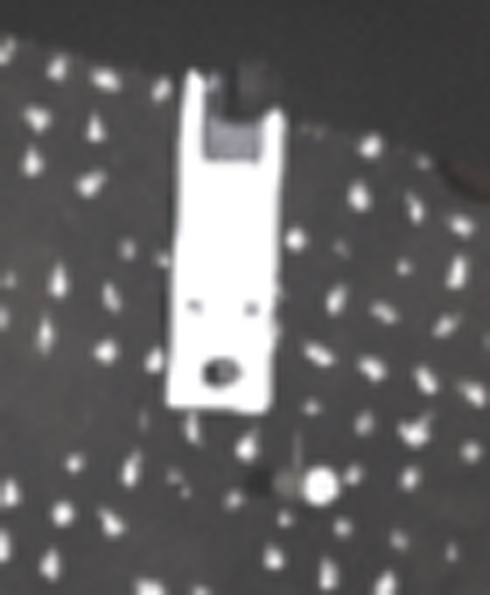

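Run:
```python
from h import *
i=cams.camera_info('top');d=np.load('pics/top0.npy')
f=K(i);E=np.linalg.inv(i['extrinsics'])
v,u=np.mgrid[0:420,0:560]
c=np.stack([(u-i['cx'])/f*d,-(v-i['cy'])/f*d,-d,np.ones_like(d)],-1)@E.T
W=c[...,:3]
m=(d>0)&(W[...,1]<-20)&(W[...,1]>-480)&(W[...,0]>350)&(W[...,0]<950)
for a,b in [(60,100),(100,150),(150,200),(200,260),(260,290),(290,400)]:
    s=m&(W[...,2]>a)&(W[...,2]<b); q=W[s]
    print(a,b,s.sum())
    if s.sum():
        for y0 in range(-420,-20,50):
            k=q[(q[:,1]>y0)&(q[:,1]<y0+50)]
            if len(k): print('  y',y0,'xmin',k[:,0].min().round())
wi=cams.camera_info('wrist');print(wi, manip.observe()['tcp_pos'])
p,dd=cams.camera('wrist');cv2.imwrite('pics/w0.png',p)
```

```text
60 100 694
  y -420 xmin 467.0
  y -370 xmin 470.0
  y -320 xmin 493.0
  y -270 xmin 501.0
  y -220 xmin 526.0
  y -170 xmin 539.0
  y -120 xmin 544.0
  y -70 xmin 564.0
100 150 860
  y -420 xmin 475.0
  y -370 xmin 481.0
  y -320 xmin 500.0
  y -270 xmin 519.0
  y -220 xmin 536.0
  y -170 xmin 548.0
  y -120 xmin 562.0
  y -70 xmin 572.0
150 200 856
  y -420 xmin 490.0
  y -370 xmin 493.0
  y -320 xmin 509.0
  y -270 xmin 525.0
  y -220 xmin 542.0
  y -170 xmin 555.0
  y -120 xmin 572.0
  y -70 xmin 581.0
200 260 904
  y -420 xmin 502.0
  y -370 xmin 504.0
  y -320 xmin 518.0
  y -270 xmin 532.0
  y -220 xmin 547.0
  y -170 xmin 561.0
  y -120 xmin 576.0
  y -70 xmin 589.0
260 290 22512
  y -420 xmin 506.0
  y -370 xmin 509.0
  y -320 xmin 522.0
  y -270 xmin 537.0
  y -220 xmin 550.0
  y -170 xmin 563.0
  y -120 xmin 576.0
  y -70 xmin 590.0
290 400 0
{'vfov': 63.460153582477574, 'cx': 272.207092812711, 'cy': 211.4703511173531, 'extrinsics': array([[ 2.92097026e-01, -9.56388248e-01, -9.20099223e-04,
        -6.24834255e+02],
       [ 9.27039209e-01,  2.83369580e-01, -2.45560556e-01,
         2.67429884e+01],
       [ 2.35111958e-01,  7.08745400e-02,  9.69380816e-01,
        -3.90190126e+02],
       [ 0.00000000e+00,  0.00000000e+00,  0.00000000e+00,
         1.00000000e+00]])} [ 182.16312017 -597.73905778  404.10034501]
```

View pics/w0.png

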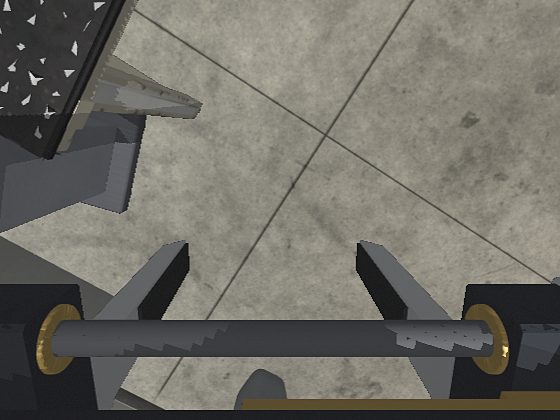

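Run:
```python
from h import *
s=manip.observe();R=np.array(s['eef_rot']);t=np.array(s['tcp_pos'])
E=np.linalg.inv(cams.camera_info('wrist')['extrinsics'])
print('cam in tool',(R.T@(E[:3,3]-t)).round(1),(R.T@E[:3,:3]).round(3).tolist())
# dock top: base plate corners in px from zoom
i=cams.camera_info('top')
Z=lambda a,b:(165+(a+.5)/6-.5,130+(b+.5)/6-.5)
for n,(a,b),h in [('rearL',(318,530),8),('rearR',(502,458),8),('frontL',(183,168),8),('frontR',(370,98),8),('pivot',(260,278),35),('pin',(342,238),64),('apex',(300,130),23)]:
    print(n,cast(i,*Z(a,b),h).round(1))
Z=lambda a,b:(325+(a+.5)/7-.5,190+(b+.5)/7-.5)
for n,(a,b),h in [('tailL',(168,408),14),('tailR',(270,412),14),('sideL',(183,130),14),('sideR',(284,160),14),('knobtop',(218,372),44),('post',(320,485),75)]:
    print(n,cast(i,*Z(a,b),h).round(1))
```

```text
cam in tool [70.3  0.3 19.8] [[0.001, 0.969, 0.245], [1.0, -0.001, -0.0], [-0.0, 0.245, -0.969]]
rearL [462.3 212.5   8. ]
rearR [500.3 111.8   8. ]
frontL [665.  288.5   8. ]
frontR [702.7 184.3   8. ]
pivot [597.  239.8  35. ]
pin [612.  190.7  64. ]
apex [681.4 220.6  23. ]
tailL [ 359.5 -210.    14. ]
tailR [ 357.1 -256.3   14. ]
sideL [ 487.3 -220.9   14. ]
sideR [ 472.7 -266.8   14. ]
knobtop [ 375.  -228.2   44. ]
post [ 324.8 -265.3   75. ]
```

```bash
cat > plan.py <<'E'
import sys,json
from h import *
from scipy.spatial.transform import Rotation as Ro
def yawR(y):
    y=np.radians(y);c,s=np.cos(y),np.sin(y)
    return np.array([[c,s,0],[s,-c,0],[0,0,-1.]])  # tool z down, x at yaw
def plan(x,y,z,yaw,op,n=None,grasp=True):
    """target of grasp point if grasp else TCP; prints rows"""
    s=manip.observe();R=np.array(s['eef_rot']);p=np.array(s['tcp_pos'])
    T=np.array([x,y,z+(180 if grasp else 0)],float);Rt=yawR(yaw)
    rv=Ro.from_matrix(R.T@Rt).as_rotvec()
    L=np.linalg.norm(T-p);A=np.degrees(np.linalg.norm(rv))
    n=n or int(max(1,np.ceil(L/55),np.ceil(A/10)))
    rows=[];Rc=R.copy();pc=p.copy()
    for k in range(1,n+1):
        tgt=p+(T-p)*k/n
        sh=np.round(Rc.T@(tgt-pc),1);rr=np.round(np.degrees(rv)/n,1)
        rows.append([*sh,*rr,op]);pc=pc+Rc@sh;Rc=Rc@Ro.from_rotvec(np.radians(rr)).as_matrix()
    print('n',n,'L %.1f A %.1f'%(L,A),'end',pc.round(1))
    for k in range(0,n,5): print(json.dumps([float(v) for r in rows[k:k+5] for v in r]).replace('.0,',',').replace('.0]',']'))
def st():
    s=manip.observe();print('t',s['time_s'],'q',np.round(s['joints'],2),'tcp',np.round(s['tcp_pos'],1),'yaw %.1f'%np.degrees(np.arctan2(s['eef_rot'][1][0],s['eef_rot'][0][0])),'tilt z',np.round(np.array(s['eef_rot'])[:,2],3),'F',np.round(s['wrist_force'],1),'w %.1f'%(94*s['width']))
if __name__=='__main__':
    st()
    a=[float(v) for v in sys.argv[1:]]
    if a: plan(*a[:5],n=int(a[5]) if len(a)>5 else None)
E
python3 plan.py 320 -260 224 90 94
```

```text
t 0.15 q [ 1.23  0.42 -0.01  1.61  0.    1.11 -0.05] tcp [ 182.2 -597.8  404.1] yaw 16.9 tilt z [-0.     0.001 -1.   ] F [ 0.  -0.1 -0.7] w 94.0
n 8 L 364.8 A 73.1 end [ 320. -260.  404.]
[28.8, -35.4, 0, -0, -0, -9.1, 94, 34, -30.3, 0.1, -0, -0, -9.1, 94, 38.4, -24.6, 0, -0, -0, -9.1, 94, 41.8, -18.3, 0.1, -0, -0, -9.1, 94, 44.2, -11.3, 0, -0, -0, -9.1, 94]
[45.4, -4.3, 0.1, -0, -0, -9.1, 94, 45.5, 3, 0, -0, -0, -9.1, 94, 44.4, 10.1, 0.1, -0, -0, -9.1, 94]
```

```bash
python3 -m creep '[29,-35,0,0,0,-9.1,94,34,-30,0,0,0,-9.1,94,38.5,-24.5,0,0,0,-9.1,94,42,-18,0,0,0,-9.1,94,44,-11,0,0,0,-9.1,94]'; python3 -m creep '[45.5,-4.5,0,0,0,-9.1,94,45.5,3,0,0,0,-9.1,94,44.5,10,0,0,0,-9.1,94]'; python3 plan.py 460 110 220 200 94
```

```text
time_s: 0.78
tcp_pos: [269.8, -386.3, 404.6]
eef_rot: [[0.458, 0.889, -0.0], [0.889, -0.458, -0.0], [-0.0, -0.0, -1.0]]
wrist_force: [1.1, -0.1, -0.8]
width: 1.003
time_s: 1.15
tcp_pos: [321.1, -259.4, 404.7]
eef_rot: [[-0.001, 1.0, -0.0], [1.0, 0.001, -0.0], [-0.0, -0.0, -1.0]]
wrist_force: [1.3, 0.1, 0.1]
width: 0.997
t 1.15 q [ 0.99  0.04 -0.4   2.09  0.02  1.01  0.59] tcp [ 321.1 -259.4  404.7] yaw 90.0 tilt z [-0. -0. -1.] F [1.3 0.1 0.1] w 93.7
n 11 L 394.7 A 110.0 end [460. 110. 400.]
[33.6, 12.6, 0.4, -0, 0, -10, 94, 30.8, 18.3, 0.4, -0, 0, -10, 94, 27.2, 23.4, 0.4, -0, 0, -10, 94, 22.8, 27.7, 0.5, -0, 0, -10, 94, 17.6, 31.3, 0.4, -0, 0, -10, 94]
[11.9, 33.9, 0.4, -0, 0, -10, 94, 5.8, 35.4, 0.4, -0, 0, -10, 94, -0.4, 35.8, 0.4, -0, 0, -10, 94, -6.6, 35.3, 0.4, -0, 0, -10, 94, -12.7, 33.6, 0.5, -0, 0, -10, 94]
[-18.2, 30.8, 0.4, -0, 0, -10, 94]
```

```bash
python3 -m creep '[34,12.5,0,0,0,-10,94,31,18.5,0,0,0,-10,94,27,23.5,0,0,0,-10,94,23,27.5,0,0,0,-10,94,17.5,31,0,0,0,-10,94]'; python3 -m creep '[12,34,0,0,0,-10,94,6,35.5,0,0,0,-10,94,-0.5,36,0,0,0,-10,94,-6.5,35,0,0,0,-10,94,-12.5,33.5,0,0,0,-10,94]'; python3 plan.py 645 223 224 200 94
```

```text
time_s: 1.78
tcp_pos: [384.8, -91.8, 404.7]
eef_rot: [[-0.767, 0.642, 0.0], [0.642, 0.767, -0.0], [-0.0, -0.0, -1.0]]
wrist_force: [-0.3, 0.2, 0.3]
width: 0.999
time_s: 2.4
tcp_pos: [448.5, 75.8, 404.7]
eef_rot: [[-0.985, -0.175, 0.0], [-0.175, 0.985, -0.0], [-0.0, -0.0, -1.0]]
wrist_force: [-0.2, -0.9, 0.3]
width: 1.004
t 2.4 q [ 0.54  0.18 -0.85  2.    0.16  1.03  1.37] tcp [448.5  75.8 404.7] yaw -169.9 tilt z [ 0. -0. -1.] F [-0.2 -0.9  0.3] w 94.3
n 5 L 245.5 A 9.9 end [645. 223. 404.]
[-43.8, 22.1, 0.1, -0, 0, -2, 94, -44.6, 20.6, 0.2, -0, 0, -2, 94, -45.3, 19, 0.1, -0, 0, -2, 94, -45.9, 17.5, 0.2, -0, 0, -2, 94, -46.5, 15.8, 0.1, -0, 0, -2, 94]
```

```bash
python3 -m creep '[-44,22,0,0,0,-2,94,-44.5,20.5,0,0,0,-2,94,-45.5,19,0,0,0,-2,94,-46,17.5,0,0,0,-2,94,-46.5,16,0,0,0,-2,94]'
python3 - <<'E'
from plan import *
st();i=cams.camera_info('wrist');p,d=cams.camera('wrist');cv2.imwrite('pics/w1.png',p);np.save('pics/w1.npy',d);np.save('pics/w1i.npy',i,allow_pickle=True)
E
```

```text
time_s: 3.02
tcp_pos: [647.3, 221.8, 404.1]
eef_rot: [[-0.941, -0.338, -0.001], [-0.338, 0.941, -0.0], [0.001, -0.0, -1.0]]
wrist_force: [-0.1, -1.2, 0.7]
width: 1.001
t 3.025 q [ 0.13  0.65 -0.79  1.43  0.47  1.26  1.22] tcp [647.3 221.8 404.1] yaw -160.2 tilt z [-0.001 -0.    -1.   ] F [-0.1 -1.2  0.7] w 94.1
```

View pics/w1.png

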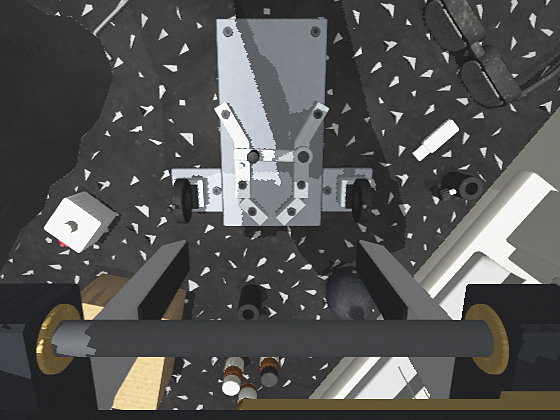

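The dock fills the wrist view: its rear edge is at row 18 (columns 219–326), the pivot at (303,156) and the pin at (253,156), so the latch is shut.

Run:
```python
from h import *
p=cv2.imread('pics/w1.png')
cv2.imwrite('pics/w1z.png',cv2.resize(p[90:235,170:375],None,fx=3.9,fy=3.9,interpolation=cv2.INTER_CUBIC))
i=np.load('pics/w1i.npy',allow_pickle=True).item()
d=np.load('pics/w1.npy')
for n,(u,v),h in [('rearR',(218.5,17.5),8),('rearL',(326.5,18.5),8),('frontR',(222.5,225.5),8),('frontL',(322.5,225.5),8),('pivot',(303.5,156),36),('pin',(253,156),64)]:
    print(n,cast(i,u,v,h).round(1),pt_depth(i,d,u,v).round(1))
```

```text
rearR [499.5 111.2   8. ] [4.979e+02 1.094e+02 2.000e-01]
rearL [463.8 213.    8. ] [461.7 213.3   1.1]
frontR [704.5 181.1   8. ] [707.5 180.7  -1. ]
frontL [665.3 289.7   8. ] [667.  291.5   0.7]
pivot [597.2 237.2  36. ] [597.  236.8  39.6]
pin [611.7 189.6  64. ] [611.9 189.6  62.7]
```

View pics/w1z.png

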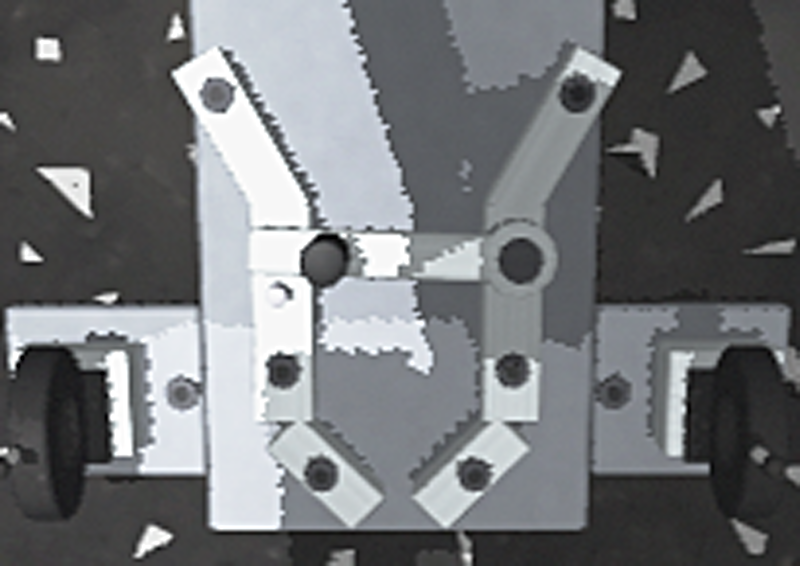

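```bash
python3 plan.py 612 190 110 199.9 34
```

```text
t 3.075 q [ 0.12  0.65 -0.79  1.42  0.47  1.26  1.22] tcp [649.7 224.6 403.1] yaw -160.0 tilt z [-0.001  0.002 -1.   ] F [-4.4  0.6 -2. ] w 94.1
n 3 L 124.1 A 0.1 end [612. 190. 290.]
[15.7, -6.6, 37.7, 0, -0, 0, 34, 15.8, -6.7, 37.7, 0, -0, 0, 34, 15.7, -6.6, 37.6, 0, -0, 0, 34]
```

```bash
python3 -m creep '[16,-6.5,38,0,0,0,34,16,-6.5,38,0,0,0,34,16,-6.5,37,0,0,0,34,0,0,0,0,0,0,34,0,0,0,0,0,0,34]'; python3 plan.py 612 190 59 199.9 34
python3 - <<'E'
from plan import *
i=cams.camera_info('wrist');p,d=cams.camera('wrist');cv2.imwrite('pics/w2.png',p);st()
for q in [(612,190,64),(597.5,237.5,36),(612,190,35)]: print(proj(i,q).round(1))
E
```

```text
time_s: 3.7
tcp_pos: [608.1, 187.1, 293.2]
eef_rot: [[-0.941, -0.338, 0.001], [-0.338, 0.941, 0.001], [-0.002, 0.0, -1.0]]
wrist_force: [0.4, 0.8, 0.6]
width: 0.503
t 3.7 q [ 0.18  0.68 -0.75  1.66  0.53  1.02  1.17] tcp [608.1 187.1 293.2] yaw -160.2 tilt z [ 0.001  0.001 -1.   ] F [0.4 0.8 0.6] w 47.3
n 1 L 54.4 A 0.2 end [612. 190. 239.]
[-4.6, 1.4, 54.2, 0, 0.1, -0.1, 34]
t 3.75 q [ 0.18  0.68 -0.75  1.66  0.53  1.02  1.17] tcp [608.1 187.2 293.4] yaw -160.2 tilt z [ 0.002  0.001 -1.   ] F [ 1.1  0.7 -0.5] w 43.4
[274.6 245.8]
[341.8 235.7]
[274.3 232.2]
```

View pics/w2.png

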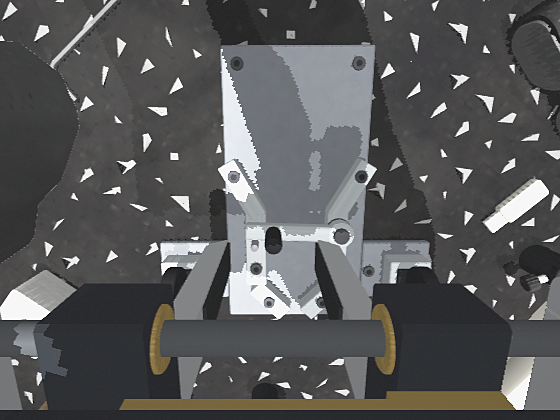

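The pin top appears at about (274,246), as predicted, and the fingers straddle its column. Going down.

```bash
python3 -m creep '[-2.3,0.7,27,0,0,0,34,-2.3,0.7,27,0,0,0,34,0,0,0,0,0,0,34]'
python3 - <<'E'
from plan import *
i=cams.camera_info('wrist');p,d=cams.camera('wrist');cv2.imwrite('pics/w3.png',p);st()
E
```

```text
time_s: 4.12
tcp_pos: [611.4, 189.8, 237.5]
eef_rot: [[-0.941, -0.338, -0.001], [-0.338, 0.941, 0.0], [0.001, 0.0, -1.0]]
wrist_force: [-0.3, 0.4, 0.2]
width: 0.36
t 4.175 q [ 0.15  0.75 -0.71  1.67  0.58  0.94  1.13] tcp [611.6 190.  238.6] yaw -160.2 tilt z [ 0.     0.001 -1.   ] F [0.  0.1 0.8] w 33.7
```

View pics/w3.png

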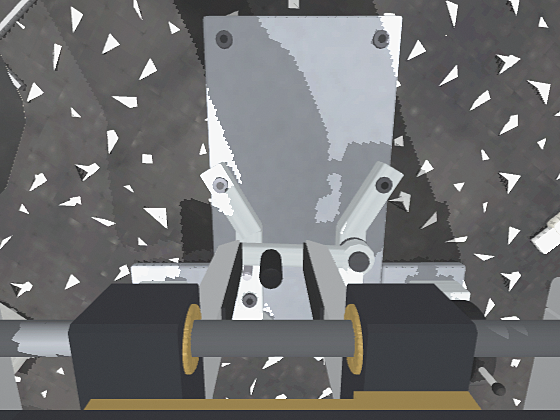

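```bash
python3 -m creep '[0,0,0,0,0,0,6,0,0,0,0,0,0,6,0,0,0,0,0,0,6]' 12; python3 plan.py
```

```text
time_s: 4.55
tcp_pos: [611.5, 189.1, 238.4]
eef_rot: [[-0.941, -0.338, 0.001], [-0.338, 0.941, -0.0], [-0.001, -0.001, -1.0]]
wrist_force: [0.2, -3.0, 6.0]
width: 0.124
t 4.55 q [ 0.15  0.75 -0.71  1.67  0.58  0.94  1.13] tcp [611.5 189.1 238.4] yaw -160.3 tilt z [ 0.001 -0.    -1.   ] F [ 0.2 -3.   6. ] w 11.7
```

```bash
python3 -m creep '[9.9,1,0,0,0,0,6,9.6,2.9,0,0,0,0,6,8.7,4.8,0,0,0,0,6,7.7,6.5,0,0,0,0,6]';python3 plan.py;  python3 -m creep '[6.2,7.8,0,0,0,0,6,4.5,8.9,0,0,0,0,6,2.7,9.6,0,0,0,0,6,0.7,10,0,0,0,0,6]';python3 plan.py
```

```text
time_s: 5.05
tcp_pos: [572.3, 190.2, 238.2]
eef_rot: [[-0.942, -0.336, 0.001], [-0.336, 0.942, -0.002], [-0.0, -0.002, -1.0]]
wrist_force: [0.8, -5.9, 8.2]
width: 0.123
t 5.05 q [ 0.15  0.7  -0.72  1.77  0.58  0.89  1.09] tcp [572.3 190.2 238.2] yaw -160.3 tilt z [ 0.001 -0.002 -1.   ] F [ 0.8 -5.9  8.2] w 11.6
time_s: 5.55
tcp_pos: [546.2, 220.5, 237.7]
eef_rot: [[-0.941, -0.337, -0.001], [-0.337, 0.941, -0.001], [0.001, -0.001, -1.0]]
wrist_force: [-1.1, -4.0, 0.7]
width: 0.125
t 5.55 q [ 0.1   0.68 -0.73  1.81  0.57  0.88  1.02] tcp [546.2 220.5 237.7] yaw -160.3 tilt z [-0.001 -0.001 -1.   ] F [-1.1 -4.   0.7] w 11.8
```

```bash
python3 -m creep '[-1.3,9.9,0,0,0,0,6,-3.2,9.4,0,0,0,0,6,-5.1,8.6,0,0,0,0,6,-6.6,7.5,0,0,0,0,6,0,0,0,0,0,0,6]';python3 plan.py
python3 - <<'E'
from plan import *
p,d=cams.camera('wrist');cv2.imwrite('pics/w4.png',p);st()
E
```

```text
time_s: 6.18
tcp_pos: [550.3, 260.7, 237.6]
eef_rot: [[-0.941, -0.339, 0.0], [-0.339, 0.941, 0.001], [-0.001, 0.001, -1.0]]
wrist_force: [0.5, 0.1, -0.9]
width: 0.124
t 6.175 q [ 0.03  0.71 -0.72  1.76  0.58  0.9   0.97] tcp [550.3 260.7 237.6] yaw -160.2 tilt z [ 0.     0.001 -1.   ] F [ 0.5  0.1 -0.9] w 11.6
t 6.225 q [ 0.03  0.71 -0.72  1.76  0.58  0.9   0.98] tcp [550.2 260.3 237.6] yaw -160.2 tilt z [ 0.     0.001 -1.   ] F [ 0.7  1.2 -1.9] w 11.9
```

View pics/w4.png

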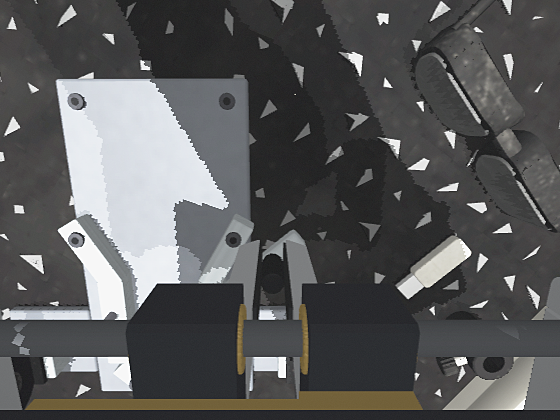

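```bash
python3 -m creep '[0,0,0,0,0,0,34,0,0,0,0,0,0,34,0,0,-50,0,0,0,34,0,0,-60,0,0,0,34,0,0,-54,0,0,0,60]'; python3 plan.py 455 -243 224 175 90
```

```text
time_s: 6.85
tcp_pos: [549.8, 259.6, 403.9]
eef_rot: [[-0.941, -0.338, 0.0], [-0.338, 0.941, 0.0], [-0.0, 0.0, -1.0]]
wrist_force: [-0.3, -0.2, -0.0]
width: 0.431
t 6.85 q [ 0.12  0.52 -0.84  1.64  0.41  1.17  1.1 ] tcp [549.8 259.6 403.9] yaw -160.2 tilt z [ 0.  0. -1.] F [-0.3 -0.2 -0. ] w 40.5
n 10 L 511.4 A 24.8 end [ 455. -243.  404.]
[25.9, -44.1, -0, 0, 0, 2.5, 90, 24, -45.2, -0.1, 0, 0, 2.5, 90, 21.9, -46.2, -0, 0, 0, 2.5, 90, 20, -47.1, -0, 0, 0, 2.5, 90, 17.8, -47.9, -0.1, 0, 0, 2.5, 90]
[15.8, -48.7, -0, 0, 0, 2.5, 90, 13.6, -49.3, -0.1, 0, 0, 2.5, 90, 11.4, -49.8, 0, 0, 0, 2.5, 90, 9.3, -50.3, -0, 0, 0, 2.5, 90, 7.1, -50.7, -0.1, 0, 0, 2.5, 90]
```

```bash
python3 -m creep '[26,-44,0,0,0,2.5,90,24,-45,0,0,0,2.5,90,22,-46,0,0,0,2.5,90,20,-47,0,0,0,2.5,90,18,-48,0,0,0,2.5,90]'; python3 plan.py;python3 -m creep '[16,-48.5,0,0,0,2.5,90,13.5,-49.5,0,0,0,2.5,90,11.5,-50,0,0,0,2.5,90,9,-50,0,0,0,2.5,90,7,-51,0,0,0,2.5,90]' ;python3 plan.py; python3 -m creep '[0,0,0,0,0,0,90,0,0,0,0,0,0,90]';python3 - <<'E'
from plan import *
i=cams.camera_info('wrist');p,d=cams.camera('wrist');cv2.imwrite('pics/w5.png',p);np.save('pics/w5.npy',d);np.save('pics/w5i.npy',i,allow_pickle=True)
st()
p,d=cams.camera('top');cv2.imwrite('pics/top1.png',p[110:290,150:430].repeat(2,0).repeat(2,1))
E
```

```text
time_s: 7.48
tcp_pos: [501.5, 7.1, 401.8]
eef_rot: [[-0.992, -0.124, 0.0], [-0.124, 0.992, -0.0], [-0.0, -0.0, -1.0]]
wrist_force: [0.6, 0.2, -0.2]
width: 0.943
t 7.475 q [ 0.62  0.29 -0.82  1.9   0.24  1.06  1.4 ] tcp [501.5   7.1 401.8] yaw -172.8 tilt z [ 0. -0. -1.] F [ 0.6  0.2 -0.2] w 88.6
time_s: 8.1
tcp_pos: [454.1, -244.4, 402.0]
eef_rot: [[-0.996, 0.093, 0.0], [0.093, 0.996, -0.001], [-0.0, -0.0, -1.0]]
wrist_force: [0.9, 0.1, 0.2]
width: 0.958
t 8.1 q [ 0.99  0.28 -0.65  1.87  0.2   1.05  1.74] tcp [ 454.1 -244.4  402. ] yaw 174.7 tilt z [ 0.    -0.001 -1.   ] F [0.9 0.1 0.2] w 90.1
time_s: 8.35
tcp_pos: [454.8, -242.2, 401.7]
eef_rot: [[-0.996, 0.091, 0.0], [0.091, 0.996, 0.0], [-0.0, 0.0, -1.0]]
wrist_force: [-0.1, -0.1, -0.3]
width: 0.957
t 8.4 q [ 0.99  0.28 -0.65  1.87  0.2   1.05  1.73] tcp [ 455.  -241.8  401.7] yaw 174.8 tilt z [ 0.  0. -1.] F [ 0.5 -0.1 -0.5] w 90.0
```

View pics/w5.png

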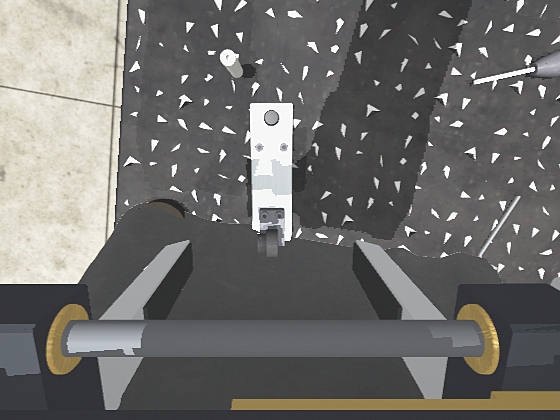

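View pics/top1.png

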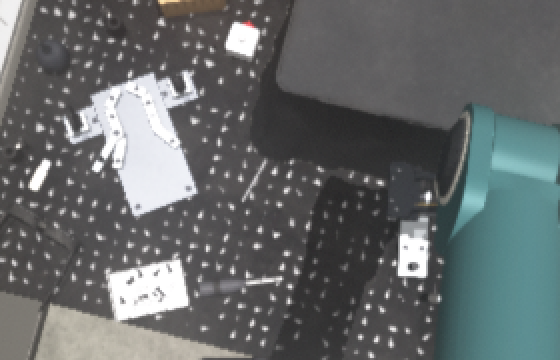

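Run:
```python
from h import *
i=np.load('pics/w5i.npy',allow_pickle=True).item();d=np.load('pics/w5.npy');p=cv2.imread('pics/w5.png')
for u in (240,270,300):
    print(u,[tuple(int(x) for x in pt_depth(i,d,u,v).round(0)) for v in range(200,300,6)])
cv2.imwrite('pics/w5z.png',cv2.resize(p[90:270,210:330],None,fx=5,fy=3.3*5/3.3,interpolation=cv2.INTER_CUBIC)[-600:])
for n,(u,v),h in [('tailL?',(251,102.5),14),('tailR?',(294,103),14),('sideA',(252.5,220),14),('sideB',(292,220),14),('knob',(271,117.5),44),('post',(228,57),75)]: print(n,cast(i,u,v,h).round(1))
```

```text
240 [(463, -281, 1), (470, -282, -2), (477, -282, 1), (484, -283, 0), (490, -283, 6), (493, -282, 20), (496, -281, 33), (499, -281, 43), (502, -280, 52), (506, -280, 60), (509, -279, 69), (511, -279, 78), (514, -278, 86), (516, -278, 94), (518, -278, 102), (519, -277, 112), (521, -276, 119)]
270 [(463, -246, 14), (470, -246, 15), (473, -247, 28), (480, -247, 27), (487, -248, 27), (489, -248, 43), (492, -248, 53), (498, -249, 55), (503, -249, 57), (510, -250, 56), (517, -251, 56), (519, -251, 66), (521, -251, 76), (524, -251, 83), (526, -251, 93), (528, -251, 100), (528, -251, 110)]
300 [(469, -212, 0), (476, -212, 1), (483, -213, 0), (491, -213, 0), (498, -214, -1), (505, -214, 0), (512, -215, 2), (516, -216, 13), (518, -217, 25), (521, -218, 36), (524, -219, 45), (525, -220, 58), (528, -221, 67), (530, -222, 76), (531, -223, 86), (533, -224, 94), (535, -225, 102)]
tailL? [ 358.7 -256.    14. ]
tailR? [ 363.2 -211.7   14. ]
sideA [ 484.3 -267.6   14. ]
sideB [ 488.3 -223.4   14. ]
knob [ 376.1 -236.7   44. ]
post [ 325. -268.   75.]
```

View pics/w5z.png

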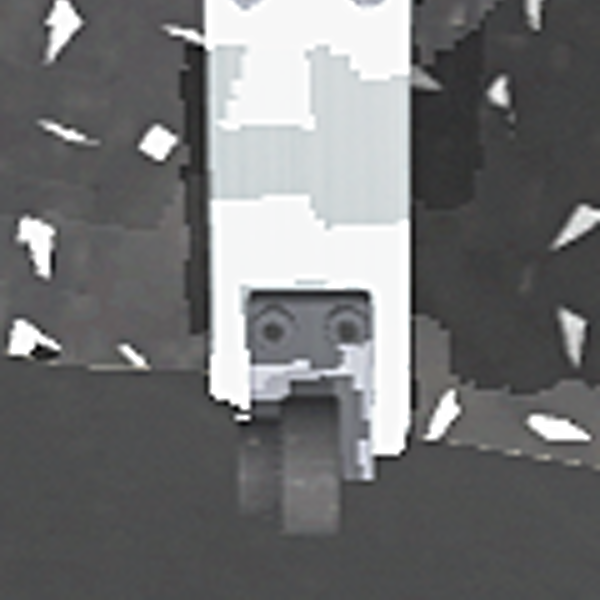

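Latch reads open (top view, arm at about (105,150)). The carrier is clear: tail at row 103, knob at (271,117). The drape covers only the nose tip and leans away with height, so a straight lift is free.

```bash
python3 plan.py 440 -241 60 174.6 70
```

```text
t 8.45 q [ 0.99  0.28 -0.65  1.87  0.2   1.05  1.73] tcp [ 455.1 -241.7  401.8] yaw 174.9 tilt z [ 0.  0. -1.] F [ 0.2 -0.7 -0.6] w 90.3
n 3 L 162.5 A 0.3 end [ 440. -241.  240.]
[5, -0.2, 53.9, 0, 0, 0.1, 70, 5.1, -0.3, 53.9, 0, 0, 0.1, 70, 5, -0.2, 54, 0, 0, 0.1, 70]
```

```bash
python3 -m creep '[5,-0.2,54,0,0,0.1,70,5,-0.2,54,0,0,0.1,70,5,-0.2,54,0,0,0.1,70,0,0,0,0,0,0,70]'
python3 - <<'E'
from plan import *
i=cams.camera_info('wrist');p,d=cams.camera('wrist');cv2.imwrite('pics/w6.png',p);np.save('pics/w6i.npy',i,allow_pickle=True)
st()
E
```

```text
time_s: 8.95
tcp_pos: [439.1, -240.6, 237.5]
eef_rot: [[-0.995, 0.095, -0.005], [0.095, 0.995, 0.004], [0.005, 0.003, -1.0]]
wrist_force: [0.6, -0.1, 0.4]
width: 0.744
t 9.0 q [ 0.9   0.5  -0.56  2.03  0.39  0.72  1.58] tcp [ 440.2 -241.   239.8] yaw 174.6 tilt z [-0.001  0.002 -1.   ] F [ 1.1 -0.2  0.8] w 69.8
```

View pics/w6.png

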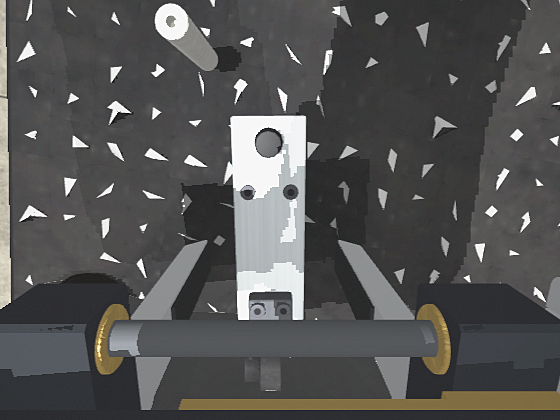

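Run:
```python
from plan import *
i=np.load('pics/w6i.npy',allow_pickle=True).item()
for u,v,h in [(230.5,116,14),(306,116.5,14),(236,290,14),(303.5,290,14),(268.5,142,44)]: print(cast(i,u,v,h).round(1))
plan(440,-241,22.5,174.6,70)
```

```text
[ 359.1 -257.1   14. ]
[ 363.5 -213.6   14. ]
[ 468.7 -267.1   14. ]
[ 472.9 -223.    14. ]
[ 374.6 -236.3   44. ]
n 1 L 37.3 A 0.1 end [ 440.  -241.   202.5]
[0.1, -0, 37.3, 0.1, -0.1, -0, 70]
```

```bash
python3 -m creep '[0,-1,19,0,0,0,70,0,0,18,0,0,0,70,0,0,0,0,0,0,70,0,0,0,0,0,0,70]'; python3 plan.py;  python3 -m creep '[0,0,0,0,0,0,38,0,0,0,0,0,0,38,0,0,0,0,0,0,38,0,0,0,0,0,0,38]' 25;python3 plan.py
```

```text
time_s: 9.5
tcp_pos: [440.0, -242.9, 203.0]
eef_rot: [[-0.995, 0.097, 0.0], [0.097, 0.995, -0.0], [-0.0, -0.0, -1.0]]
wrist_force: [-0.0, 0.1, 0.6]
width: 0.748
t 9.5 q [ 0.86  0.56 -0.51  2.04  0.44  0.65  1.53] tcp [ 440.  -242.9  203. ] yaw 174.5 tilt z [ 0. -0. -1.] F [-0.   0.1  0.6] w 70.3
time_s: 10.0
tcp_pos: [439.8, -242.9, 202.8]
eef_rot: [[-0.995, 0.097, 0.0], [0.097, 0.995, -0.0], [-0.0, -0.0, -1.0]]
wrist_force: [-0.9, 1.1, 6.1]
width: 0.466
t 10.0 q [ 0.86  0.56 -0.51  2.04  0.44  0.65  1.53] tcp [ 439.8 -242.9  202.8] yaw 174.5 tilt z [ 0. -0. -1.] F [-0.9  1.1  6.1] w 43.8
```

```bash
python3 -m creep '[0,0,-8,0,0,0,36,2,0,-14,0,0,0,36,4,2,-18,0,0,0,36,6,4,-20,0,0,0,36,6,5,-20,0,0,0,36]' 35;python3 - <<'E'
from plan import *
i=cams.camera_info('wrist');p,d=cams.camera('wrist');cv2.imwrite('pics/w7.png',p);np.save('pics/w7i.npy',i,allow_pickle=True);np.save('pics/w7.npy',d)
st()
E
```

```text
time_s: 10.62
tcp_pos: [422.4, -230.0, 284.3]
eef_rot: [[-0.995, 0.097, 0.0], [0.097, 0.995, -0.0], [-0.0, -0.0, -1.0]]
wrist_force: [0.3, -0.2, -2.7]
width: 0.464
t 10.675 q [ 0.95  0.39 -0.61  2.05  0.31  0.79  1.63] tcp [ 422.6 -229.4  286.3] yaw 174.5 tilt z [ 0.002 -0.002 -1.   ] F [3.8 0.1 0.4] w 43.7
```

View pics/w7.png

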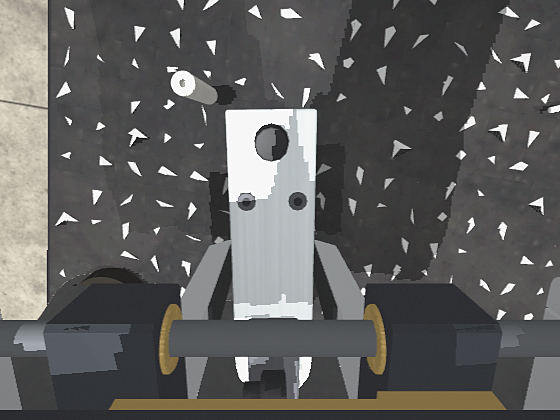

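Carrier held level, knob at (271,141), tail edge at row 110, square to the fingers.

Run:
```python
from plan import *
i=np.load('pics/w7i.npy',allow_pickle=True).item();d=np.load('pics/w7.npy')
print([pt_depth(i,d,*q).round(1) for q in [(240,125),(305,125),(240,230),(305,230),(270,142)]])
R=yawR(174.5);t=np.array([422.4,-230,284.3])
h=97
for u,v,hh in [(225,109.5,h),(317,109.5,h),(232,230,h),(315.5,230,h),(271.5,142,h+30)]: print((R.T@(cast(i,u,v,hh)-t)).round(1))
plan(516.2,175,106,199.9,36)
```

```text
[array([ 349.3, -239.2,   95.1]), array([ 352.4, -208. ,   95.4]), array([ 401.9, -245.5,   95.6]), array([ 405.3, -211.8,   95. ]), array([ 357.3, -225.2,  125.7])]
[ 78.9 -22.9 187.3]
[ 78.9  20.6 187.3]
[ 19.4 -21.3 187.3]
[ 19.4  21.7 187.3]
[ 65.3  -0.9 157.3]
n 8 L 415.1 A 25.4 end [516.3 175.  286. ]
[-6.8, 51.4, -0, -0, 0, -3.2, 36, -9.6, 51, -0.1, -0, 0, -3.2, 36, -12.5, 50.4, -0, -0, 0, -3.2, 36, -15.3, 49.6, -0.1, -0, 0, -3.2, 36, -18, 48.6, 0, -0, 0, -3.2, 36]
[-20.7, 47.6, -0, -0, 0, -3.2, 36, -23.4, 46.4, -0.1, -0, 0, -3.2, 36, -25.9, 44.9, -0, -0, 0, -3.2, 36]
```

```bash
python3 -m creep '[-7,51,0,0,0,-3.2,36,-9.5,51,0,0,0,-3.2,36,-12.5,50.5,0,0,0,-3.2,36,-15.5,49.5,0,0,0,-3.2,36,-18,48.5,0,0,0,-3.2,36]'; python3 -m creep '[-20.5,47.5,0,0,0,-3.2,36,-23.5,46.5,0,0,0,-3.2,36,-26,45,0,0,0,-3.2,36,0,0,0,0,0,0,36,0,0,0,0,0,0,36]'
python3 - <<'E'
from plan import *
i=cams.camera_info('wrist');p,d=cams.camera('wrist');cv2.imwrite('pics/w8.png',p);np.save('pics/w8i.npy',i,allow_pickle=True);np.save('pics/w8.npy',d)
plan(516.2,175,50,199.9,36)
st()
p,d=cams.camera('top');cv2.imwrite('pics/top2.png',cv2.resize(p[130:270,160:300],None,fx=4,fy=4))
E
```

```text
time_s: 11.3
tcp_pos: [481.9, 23.4, 283.2]
eef_rot: [[-0.983, -0.183, 0.001], [-0.183, 0.983, -0.0], [-0.001, -0.001, -1.0]]
wrist_force: [0.9, -0.4, -2.3]
width: 0.464
time_s: 11.92
tcp_pos: [516.9, 173.3, 282.7]
eef_rot: [[-0.939, -0.343, -0.0], [-0.343, 0.939, -0.001], [0.0, -0.0, -1.0]]
wrist_force: [0.2, -0.8, -4.3]
width: 0.462
n 1 L 52.8 A 0.1 end [516.2 175.  230. ]
[-0.1, 2.4, 52.7, -0, -0, 0.1, 36]
t 11.975 q [ 0.22  0.54 -0.76  1.9   0.48  0.89  1.14] tcp [517.  172.7 282.7] yaw -160.0 tilt z [-0.    -0.001 -1.   ] F [-0.5 -0.2 -3.5] w 43.2
```

View pics/w8.png

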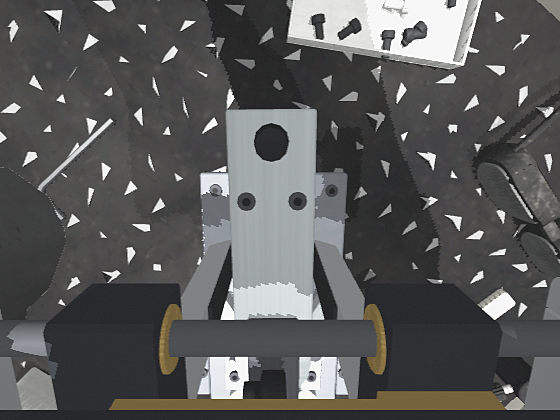

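View pics/top2.png

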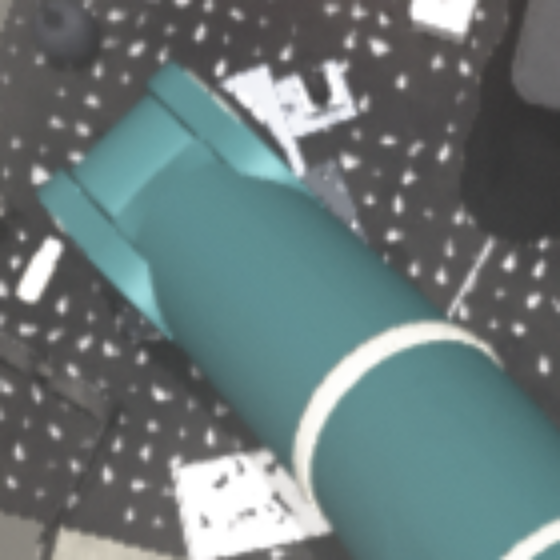

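Run:
```python
from plan import *
i=np.load('pics/w8i.npy',allow_pickle=True).item()
R=yawR(200);t=np.array([516.95,173.0,282.7])
for u,v,hh in [(201,172,8),(346,172,8)]: c=cast(i,u,v,hh);print(c.round(1),(R.T@(c-t)).round(1))
for u,v,hh in [(226,109.5,95),(318,109.5,95)]: c=cast(i,u,v,hh);print(c.round(1),(R.T@(c-t)).round(1))
```

```text
[499.7 109.6   8. ] [ 37.9 -53.7 274.7]
[462.3 212.    8. ] [ 38.   55.4 274.7]
[450.  125.2  95. ] [ 79.2 -22.  187.7]
[435.1 166.2  95. ] [ 79.3  21.6 187.7]
```

```bash
python3 -m creep '[0,1,25,0,0,0,36,0,0,25,0,0,0,36,0,0,12,0,0,0,36,0,0,5,0,0,0,36,0,0,0,0,0,0,36]'; python3 plan.py; python3 -m creep '[0,0,2,0,0,0,36,0,0,2,0,0,0,36,0,0,0,0,0,0,36]'; python3 plan.py
```

```text
time_s: 12.65
tcp_pos: [516.9, 174.5, 216.0]
eef_rot: [[-0.94, -0.342, 0.0], [-0.342, 0.94, 0.0], [-0.0, 0.0, -1.0]]
wrist_force: [0.6, -0.1, -2.8]
width: 0.463
t 12.65 q [ 0.15  0.64 -0.69  1.93  0.57  0.78  1.07] tcp [516.9 174.5 216. ] yaw -160.0 tilt z [ 0.  0. -1.] F [ 0.6 -0.1 -2.8] w 43.5
time_s: 13.02
tcp_pos: [516.7, 174.6, 211.7]
eef_rot: [[-0.939, -0.343, 0.0], [-0.343, 0.939, 0.0], [-0.0, 0.0, -1.0]]
wrist_force: [-1.2, 0.4, -3.1]
width: 0.466
t 13.025 q [ 0.15  0.65 -0.68  1.93  0.58  0.77  1.06] tcp [516.7 174.6 211.7] yaw -160.0 tilt z [ 0.  0. -1.] F [-1.2  0.4 -3.1] w 43.8
```

```bash
python3 -m creep '[0,0,1,0,0,0,36,0,0,0,0,0,0,36]'; python3 plan.py; python3 -m creep '[0,0,0,0,0,0,56,0,0,0,0,0,0,60,0,0,0,0,0,0,60]'; python3 plan.py
```

```text
time_s: 13.28
tcp_pos: [516.8, 174.7, 210.9]
eef_rot: [[-0.939, -0.343, 0.0], [-0.343, 0.939, 0.0], [-0.0, -0.0, -1.0]]
wrist_force: [-0.9, -1.8, 2.5]
width: 0.465
t 13.275 q [ 0.15  0.65 -0.68  1.93  0.58  0.77  1.06] tcp [516.8 174.7 210.9] yaw -159.9 tilt z [ 0.  0. -1.] F [-0.9 -1.8  2.5] w 43.7
time_s: 13.65
tcp_pos: [516.8, 174.7, 210.7]
eef_rot: [[-0.939, -0.343, 0.0], [-0.343, 0.939, 0.0], [-0.0, 0.0, -1.0]]
wrist_force: [0.2, 0.6, 0.2]
width: 0.638
t 13.65 q [ 0.15  0.65 -0.68  1.93  0.58  0.77  1.06] tcp [516.8 174.7 210.7] yaw -160.0 tilt z [ 0.  0. -1.] F [0.2 0.6 0.2] w 60.0
```

```bash
python3 -m creep '[0,0,-40,0,0,0,60,0,0,-45,0,0,0,45,0,0,0,0,0,0,34,0,0,0,0,0,0,34]'
python3 - <<'E'
from plan import *
st()
i=cams.camera_info('wrist');p,d=cams.camera('wrist');cv2.imwrite('pics/w9.png',p);np.save('pics/w9i.npy',i,allow_pickle=True);np.save('pics/w9.npy',d)
E
```

```text
time_s: 14.15
tcp_pos: [516.6, 174.4, 295.3]
eef_rot: [[-0.939, -0.343, -0.0], [-0.343, 0.939, -0.0], [0.0, -0.0, -1.0]]
wrist_force: [-0.4, 0.3, -1.7]
width: 0.376
t 14.15 q [ 0.23  0.53 -0.77  1.89  0.46  0.91  1.15] tcp [516.6 174.4 295.3] yaw -160.0 tilt z [-0. -0. -1.] F [-0.4  0.3 -1.7] w 35.3
```

View pics/w9.png

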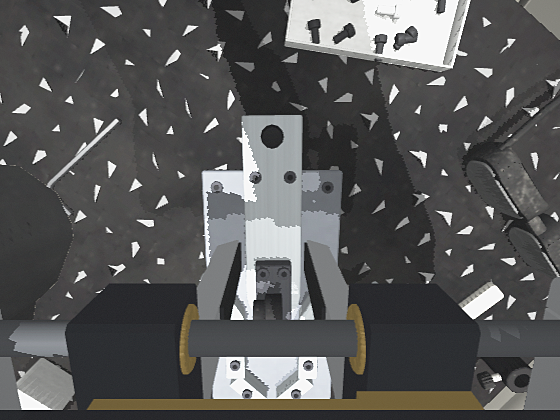

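Run:
```python
from plan import *
i=np.load('pics/w9i.npy',allow_pickle=True).item();d=np.load('pics/w9.npy')
t=np.array(manip.observe()['tcp_pos']);R=yawR(200)
for n,u,v,h in [('knob',272.5,136.5,52),('tR',242,115,22),('tL',302,115,22),('sR',247,230,22),('sL',299.5,230,22)]:
    c=cast(i,u,v,h);print(n,c.round(1),(R.T@(c-t)).round(1))
print(pt_depth(i,d,272,136),pt_depth(i,d,272,210))
c=cast(i,272.5,136.5,52)
plan(c[0],c[1],45,200,34,n=4)
```

```text
knob [455.6 152.   52. ] [ 6.490e+01 -2.000e-01  2.429e+02]
tR [449.8 126.5  22. ] [ 79.  -22.1 272.9]
tL [435. 167.  22.] [ 79.1  21.  272.9]
sR [530.3 158.1  22. ] [ -7.4 -20.  272.9]
sL [516.2 196.6  22. ] [ -7.3  21.  272.9]
[455.44520714 151.56981072  50.80726378] [508.621295   170.95442648  21.45820395]
n 4 L 95.4 A 0.1 end [455.6 151.9 225. ]
[16.2, -0, 17.5, 0, -0, 0, 34, 16.2, -0.1, 17.5, 0, -0, 0, 34, 16.2, -0, 17.5, 0, -0, 0, 34, 16.2, -0.1, 17.5, 0, -0, 0, 34]
```

```bash
python3 -m creep '[24,0,5,0,0,0,34,24,0,15,0,0,0,34,17,0,25,0,0,0,34,0,0,25,0,0,0,34,0,0,0,0,0,0,34]';python3 - <<'E'
from plan import *
st()
p,d=cams.camera('wrist');cv2.imwrite('pics/w10.png',p)
E
```

```text
time_s: 14.82
tcp_pos: [454.9, 152.2, 224.0]
eef_rot: [[-0.939, -0.343, -0.004], [-0.343, 0.939, -0.0], [0.004, 0.001, -1.0]]
wrist_force: [0.0, -0.1, 0.7]
width: 0.359
t 14.825 q [ 0.21  0.54 -0.72  2.08  0.54  0.72  1.06] tcp [454.9 152.2 224. ] yaw -159.9 tilt z [-0.004 -0.    -1.   ] F [ 0.  -0.1  0.7] w 33.7
```

View pics/w10.png

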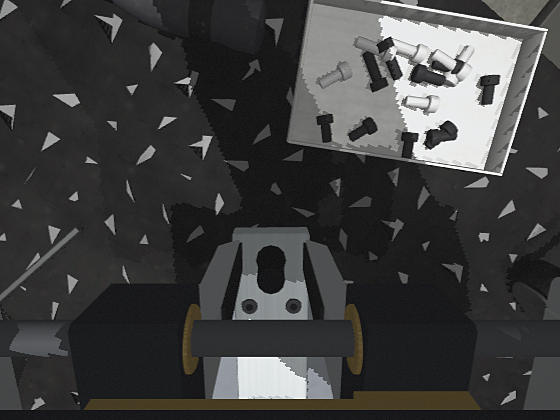

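```bash
python3 -m creep '[0,0,0,0,0,0,8,0,0,0,0,0,0,8,0,0,0,0,0,0,8,0,0,0,0,0,0,8]' 15; python3 plan.py; python3 -m creep '[-6,0,0,0,0,0,8,-8,0,0,0,0,0,8,-8,0,0,0,0,0,8,-8,0,0,0,0,0,8,-8,0,0,0,0,0,8]'; python3 plan.py
```

```text
time_s: 15.38
tcp_pos: [455.8, 152.4, 226.1]
eef_rot: [[-0.939, -0.343, 0.001], [-0.343, 0.939, 0.0], [-0.001, -0.0, -1.0]]
wrist_force: [0.1, -1.3, 6.2]
width: 0.142
t 15.375 q [ 0.21  0.54 -0.72  2.08  0.54  0.72  1.06] tcp [455.8 152.4 226.1] yaw -160.0 tilt z [ 0.001  0.    -1.   ] F [ 0.1 -1.3  6.2] w 13.3
time_s: 16.0
tcp_pos: [490.8, 165.3, 225.8]
eef_rot: [[-0.939, -0.343, -0.002], [-0.343, 0.939, -0.001], [0.002, -0.001, -1.0]]
wrist_force: [-10.3, -3.1, 14.5]
width: 0.14
t 16.0 q [ 0.18  0.59 -0.71  1.99  0.55  0.76  1.07] tcp [490.8 165.3 225.8] yaw -159.9 tilt z [-0.002 -0.001 -1.   ] F [-10.3  -3.1  14.5] w 13.2
```

```bash
python3 -m creep '[0,0,-0.5,0,0,0,8,0,0,0,0,0,0,8]';  python3 - <<'E'
from plan import *
st()
p,d=cams.camera('wrist');cv2.imwrite('pics/w11.png',p)
st()
p,d=cams.camera('scene');cv2.imwrite('pics/s11.png',cv2.resize(p[150:290,140:340],None,fx=4,fy=4))
E
```

```text
time_s: 16.25
tcp_pos: [491.3, 165.3, 226.2]
eef_rot: [[-0.939, -0.343, 0.0], [-0.343, 0.939, 0.0], [-0.0, 0.0, -1.0]]
wrist_force: [0.9, 0.3, -2.8]
width: 0.143
t 16.25 q [ 0.18  0.59 -0.71  1.99  0.55  0.76  1.07] tcp [491.3 165.3 226.2] yaw -160.0 tilt z [ 0.  0. -1.] F [ 0.9  0.3 -2.8] w 13.5
t 16.3 q [ 0.18  0.59 -0.71  1.99  0.55  0.76  1.07] tcp [491.3 165.3 226.2] yaw -160.0 tilt z [ 0.  0. -1.] F [ 1.1  0.9 -1.5] w 13.3
```

View pics/w11.png

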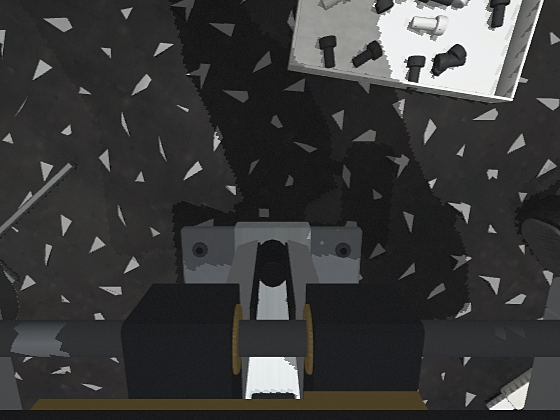

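View pics/s11.png

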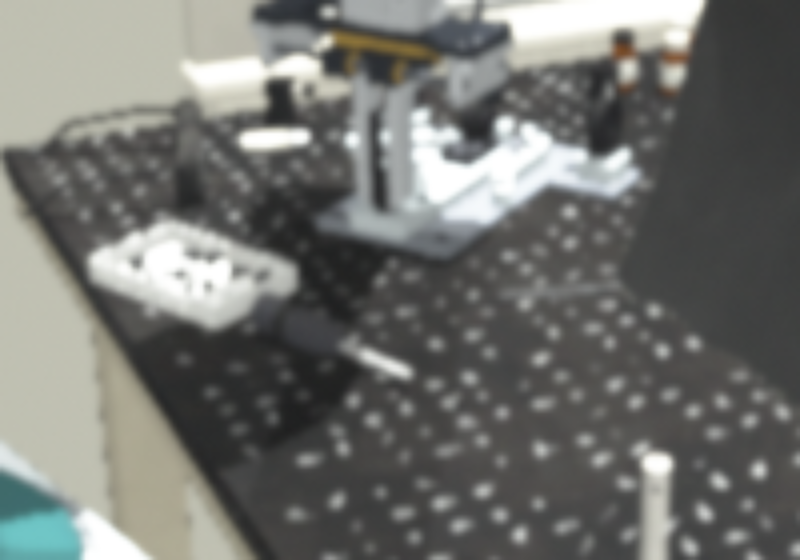

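```bash
python3 -m creep '[-6,0,0,0,0,0,8,-6,0,0,0,0,0,8,-6,0,0,0,0,0,8,-6,0,0,0,0,0,8,-6,0,0,0,0,0,8]'; python3 -m creep '[0,0,0,0,0,0,8]';python3 plan.py;  python3 -m creep '[-3,0,0,0,0,0,8,-2,0,0,0,0,0,8,0,0,0,0,0,0,8]'; python3 plan.py
```

```text
time_s: 16.98
tcp_pos: [519.9, 175.8, 226.1]
eef_rot: [[-0.939, -0.343, -0.0], [-0.343, 0.939, 0.0], [0.0, 0.0, -1.0]]
wrist_force: [-1.2, -0.0, -1.2]
width: 0.144
time_s: 17.1
tcp_pos: [520.0, 175.9, 226.2]
eef_rot: [[-0.939, -0.343, 0.0], [-0.343, 0.939, 0.001], [-0.001, 0.0, -1.0]]
wrist_force: [0.0, 0.5, -1.4]
width: 0.142
t 17.1 q [ 0.16  0.63 -0.7   1.91  0.56  0.8   1.08] tcp [520.  175.9 226.2] yaw -160.0 tilt z [ 0.     0.001 -1.   ] F [ 0.   0.5 -1.4] w 13.3
time_s: 17.48
tcp_pos: [524.3, 177.4, 226.2]
eef_rot: [[-0.939, -0.343, 0.0], [-0.343, 0.939, 0.0], [-0.0, 0.0, -1.0]]
wrist_force: [0.3, 0.3, -2.7]
width: 0.15
t 17.475 q [ 0.16  0.64 -0.7   1.9   0.56  0.8   1.08] tcp [524.3 177.4 226.2] yaw -160.0 tilt z [ 0.  0. -1.] F [ 0.3  0.3 -2.7] w 14.1
```

```bash
python3 -m creep '[-1,0,0,0,0,0,8,-1,0,0,0,0,0,8,0,0,0,0,0,0,8]'; python3 plan.py;  python3 -m creep '[-1,0,0,0,0,0,8,-1,0,0,0,0,0,8,0,0,0,0,0,0,8]'; python3 plan.py
```

```text
time_s: 17.85
tcp_pos: [525.6, 177.8, 225.9]
eef_rot: [[-0.939, -0.343, -0.002], [-0.343, 0.939, -0.001], [0.002, -0.0, -1.0]]
wrist_force: [-6.7, -2.6, 2.5]
width: 0.144
t 17.85 q [ 0.16  0.64 -0.7   1.9   0.56  0.81  1.08] tcp [525.6 177.8 225.9] yaw -160.0 tilt z [-0.002 -0.001 -1.   ] F [-6.7 -2.6  2.5] w 13.5
time_s: 18.23
tcp_pos: [526.8, 178.3, 225.7]
eef_rot: [[-0.939, -0.343, -0.004], [-0.343, 0.939, -0.002], [0.004, -0.001, -1.0]]
wrist_force: [-13.5, -5.1, 9.3]
width: 0.145
t 18.225 q [ 0.16  0.64 -0.69  1.9   0.56  0.81  1.08] tcp [526.8 178.3 225.7] yaw -159.9 tilt z [-0.004 -0.002 -1.   ] F [-13.5  -5.1   9.3] w 13.7
```

```bash
python3 -m creep '[0,0,0,0,0,0,8,0,0,0,0,0,0,8]'; python3 -m creep '[0,0,0,0,0,0,30,0,0,0,0,0,0,34,0,0,0,0,0,0,34]'; python3 -m creep '[0,0,-40,0,0,0,34,0,0,-40,0,0,0,34,0,0,-40,0,0,0,34,0,0,0,0,0,0,34,0,0,0,0,0,0,34]';python3 - <<'E'
from plan import *
st()
i=cams.camera_info('wrist');p,d=cams.camera('wrist');cv2.imwrite('pics/w12.png',p);np.save('pics/w12i.npy',i,allow_pickle=True);np.save('pics/w12.npy',d)
E
```

```text
time_s: 18.48
tcp_pos: [526.8, 178.3, 225.7]
eef_rot: [[-0.939, -0.343, -0.004], [-0.343, 0.939, -0.002], [0.004, -0.001, -1.0]]
wrist_force: [-13.2, -6.1, 7.9]
width: 0.146
time_s: 18.85
tcp_pos: [528.2, 178.8, 226.3]
eef_rot: [[-0.939, -0.343, 0.0], [-0.343, 0.939, 0.0], [-0.0, 0.0, -1.0]]
wrist_force: [-0.4, 0.0, -0.2]
width: 0.358
time_s: 19.48
tcp_pos: [527.9, 178.5, 345.6]
eef_rot: [[-0.94, -0.343, -0.0], [-0.343, 0.94, -0.0], [0.0, -0.0, -1.0]]
wrist_force: [-0.7, 0.3, -0.3]
width: 0.362
t 19.475 q [ 0.25  0.48 -0.81  1.82  0.41  1.01  1.2 ] tcp [527.9 178.5 345.6] yaw -160.0 tilt z [-0. -0. -1.] F [-0.7  0.3 -0.3] w 34.0
```

View pics/w12.png

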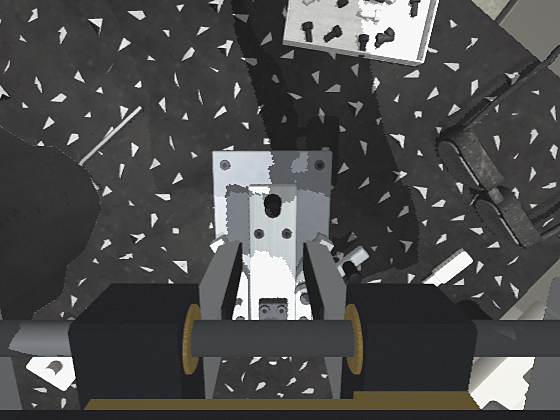

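```bash
python3 -m creep '[-32,0,-30,0,0,0,34,-32,0,-28,0,0,0,34,-32,0,0,0,0,0,34,-31,0,0,0,0,0,34,0,0,0,0,0,0,34]';python3 -m creep '[0,0,0,0,0,0,34]';python3 - <<'E'
from plan import *
i=np.load('pics/w12i.npy',allow_pickle=True).item()
R=yawR(19.9)
def dk(c): 
    v=c-np.array([646,222,0]);a=np.radians(19.9);return np.array([v[0]*np.cos(a)+v[1]*np.sin(a),-v[0]*np.sin(a)+v[1]*np.cos(a),c[2]]).round(1)
for n,u,v,h in [('rR',212,151,8),('rL',331,151,8),('tR',249,185,22),('tL',297,185,22),('knob',272.5,211,52)]: print(n,dk(cast(i,u,v,h)))
st()
i=cams.camera_info('wrist');p,d=cams.camera('wrist');cv2.imwrite('pics/w13.png',p);np.save('pics/w13i.npy',i,allow_pickle=True);np.save('pics/w13.npy',d)
cv2.imwrite('pics/w13z.png',cv2.resize(p[0:260,150:400],None,fx=2.3,fy=2.3,interpolation=cv2.INTER_CUBIC))
E
```

```text
time_s: 20.15
tcp_pos: [648.3, 222.8, 401.9]
eef_rot: [[-0.939, -0.343, -0.003], [-0.343, 0.939, 0.0], [0.002, 0.001, -1.0]]
wrist_force: [-0.5, 0.2, -0.1]
width: 0.362
time_s: 20.27
tcp_pos: [646.8, 222.4, 403.1]
eef_rot: [[-0.939, -0.343, -0.002], [-0.343, 0.939, -0.0], [0.002, 0.0, -1.0]]
wrist_force: [0.3, -0.2, -0.6]
width: 0.362
rR [-174.7  -56.8    8. ]
rL [-175.    53.1    8. ]
tR [-145.4  -22.1   22. ]
tL [-145.6   21.4   22. ]
knob [-128.8   -0.8   52. ]
t 20.275 q [ 0.12  0.64 -0.77  1.43  0.45  1.25  1.23] tcp [646.8 222.4 403.1] yaw -159.9 tilt z [-0.002 -0.    -1.   ] F [ 0.3 -0.2 -0.6] w 34.1
```

View pics/w13z.png

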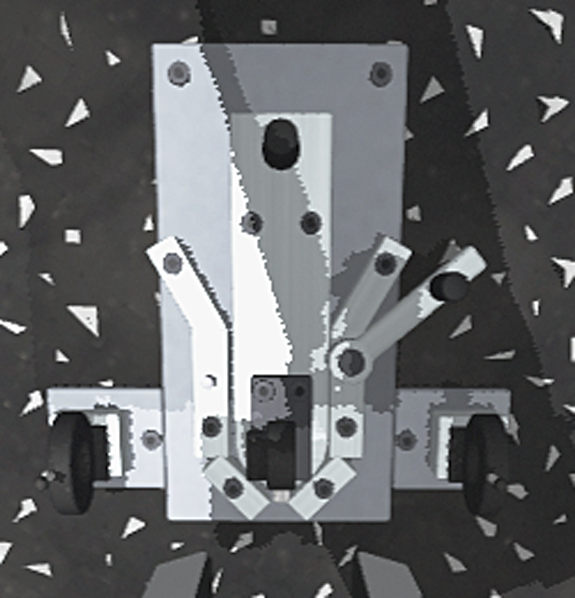

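Run:
```python
from plan import *
i=np.load('pics/w13i.npy',allow_pickle=True).item();d=np.load('pics/w13.npy');p=cv2.imread('pics/w13.png')
def dk(c): 
    v=c-np.array([646,222,0]);a=np.radians(19.9);return np.array([v[0]*np.cos(a)+v[1]*np.sin(a),-v[0]*np.sin(a)+v[1]*np.cos(a),c[2]]).round(1)
Z=lambda a,b:(150+(a+.5)/2.3-.5,(b+.5)/2.3-.5)
for n,q,h in [('rR',(152,43),8),('rL',(408,43),8),('fR',(168,520),8),('fL',(390,520),8),('tR',(232,113),22),('tL',(331,113),22),('knob',(281,155),52),('bR',(251,376),34),('bL',(312,376),34),('piv',(350,362),38),('pin',(453,287),63),('VendR',(251,518),23),('VendL',(304,518),23)]: print(n,dk(cast(i,*Z(*q),h)))
cv2.imwrite('pics/w13y.png',cv2.resize(p[150:235,220:330],None,fx=7,fy=7,interpolation=cv2.INTER_CUBIC))
```

```text
rR [-174.7  -56.9    8. ]
rL [-175.1   54.     8. ]
fR [ 40.8 -56.8   8. ]
fL [40.4 54.4  8. ]
tR [-144.1  -21.7   22. ]
tL [-144.2   20.4   22. ]
knob [-122.8   -0.8   52. ]
bR [-33.9 -13.8  34. ]
bL [-34.   13.3  34. ]
piv [-40.6  29.7  38. ]
pin [-72.5  67.7  63. ]
VendR [ 35.2 -14.7  23. ]
VendL [35.1 10.8 23. ]
```

View pics/w13y.png

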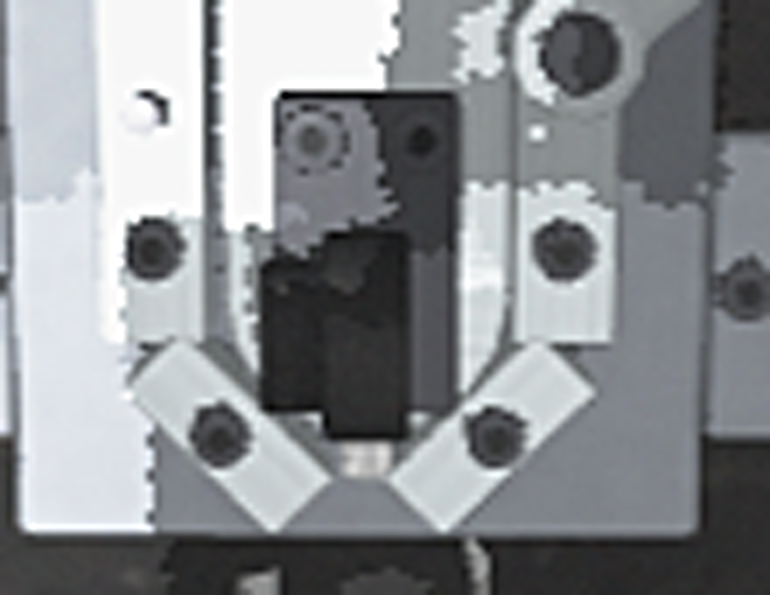

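The nose is in the V, but it seems to sit about 1–1.5 mm short and to the left. I'll let the closed fingertips nudge the tail face of the plate lightly, low down, to seat it squarely.

```bash
python3 plan.py 491.2 164.9 100 200 0 4
```

```text
t 20.325 q [ 0.12  0.64 -0.77  1.43  0.45  1.25  1.23] tcp [646.7 222.2 403.5] yaw -159.9 tilt z [-0.001 -0.    -1.   ] F [-0.2 -0.3  0.4] w 33.8
n 4 L 206.7 A 0.1 end [491.2 164.9 280. ]
[41.4, -0.1, 30.9, 0, -0, 0, 0, 41.4, -0.1, 30.9, 0, -0, 0, 0, 41.4, -0.2, 31, 0, -0, 0, 0, 41.4, -0.1, 30.9, 0, -0, 0, 0]
```

```bash
python3 -m creep '[41.5,0,31,0,0,0,0,41.5,0,31,0,0,0,0,41.5,0,31,0,0,0,0,41.5,0,31,0,0,0,0,0,0,0,0,0,0,0]'; python3 -m creep '[0,0,20,0,0,0,0,0,0,0,0,0,0,0]'
python3 - <<'E'
from plan import *
i=cams.camera_info('wrist');p,d=cams.camera('wrist');cv2.imwrite('pics/w14.png',p)
plan(491.2,164.9,30,200,0)
st()
E
```

```text
time_s: 20.95
tcp_pos: [488.4, 163.8, 278.6]
eef_rot: [[-0.939, -0.343, -0.004], [-0.343, 0.939, -0.003], [0.004, -0.001, -1.0]]
wrist_force: [0.7, 0.3, 1.0]
width: 0.007
time_s: 21.2
tcp_pos: [491.5, 165.3, 259.1]
eef_rot: [[-0.939, -0.343, -0.001], [-0.343, 0.939, -0.0], [0.001, 0.0, -1.0]]
wrist_force: [-0.3, -0.7, -1.0]
width: 0.004
n 1 L 49.8 A 0.1 end [491.2 164.9 210. ]
[0.6, -0.5, 49.8, 0, -0, 0.1, 0]
t 21.25 q [ 0.22  0.54 -0.76  1.97  0.5   0.82  1.11] tcp [491.6 165.6 259.8] yaw -159.9 tilt z [-0.001  0.    -1.   ] F [-0.1 -0.1 -0.2] w 0.3
```

View pics/w14.png

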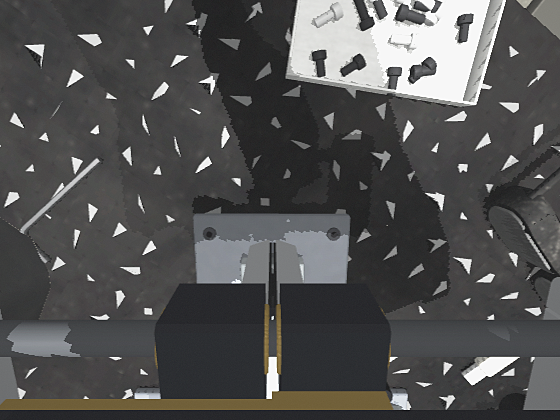

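```bash
python3 -m creep '[0,-0.5,25,0,0,0,0,0,0,24,0,0,0,0,0,0,0,0,0,0,0]'; python3 -m creep '[-5,0,0,0,0,0,0,-4,0,0,0,0,0,0,0,0,0,0,0,0,0]'; python3 plan.py; python3 -m creep '[-2,0,0,0,0,0,0,0,0,0,0,0,0,0]'; python3 plan.py
```

```text
time_s: 21.62
tcp_pos: [491.4, 165.1, 210.4]
eef_rot: [[-0.939, -0.343, -0.002], [-0.343, 0.939, -0.0], [0.002, 0.001, -1.0]]
wrist_force: [0.2, -0.4, 0.6]
width: 0.006
time_s: 22.0
tcp_pos: [500.5, 168.1, 211.8]
eef_rot: [[-0.939, -0.343, 0.001], [-0.343, 0.939, 0.0], [-0.001, 0.0, -1.0]]
wrist_force: [-0.1, 1.2, -0.6]
width: 0.006
t 22.0 q [ 0.17  0.63 -0.69  1.97  0.58  0.75  1.05] tcp [500.5 168.1 211.8] yaw -160.0 tilt z [ 0.001  0.    -1.   ] F [-0.1  1.2 -0.6] w 0.6
time_s: 22.25
tcp_pos: [501.9, 168.7, 211.3]
eef_rot: [[-0.939, -0.343, 0.0], [-0.343, 0.939, 0.0], [-0.0, 0.0, -1.0]]
wrist_force: [-0.0, -0.4, -0.7]
width: 0.009
t 22.25 q [ 0.17  0.63 -0.69  1.97  0.58  0.75  1.05] tcp [501.9 168.7 211.3] yaw -160.0 tilt z [ 0.  0. -1.] F [-0.  -0.4 -0.7] w 0.8
```

```bash
for k in 1; do python3 -m creep '[-1,0,0,0,0,0,0,0,0,0,0,0,0,0]' | grep -E 'tcp|force'; python3 -m creep '[-1,0,0,0,0,0,0,0,0,0,0,0,0,0]'| grep -E 'tcp|force'; python3 -m creep '[-1,0,0,0,0,0,0,0,0,0,0,0,0,0]'| grep -E 'tcp|force'; python3 -m creep '[-1,0,0,0,0,0,0,0,0,0,0,0,0,0]'| grep -E 'tcp|force'; done
```

```text
tcp_pos: [502.4, 168.9, 211.0]
wrist_force: [-4.0, -1.6, 4.4]
tcp_pos: [502.8, 169.2, 210.9]
wrist_force: [-10.6, -3.9, 9.7]
tcp_pos: [503.3, 169.4, 210.8]
wrist_force: [-15.5, -5.4, 12.7]
tcp_pos: [504.1, 169.7, 210.7]
wrist_force: [-16.7, -6.0, 13.9]
```

```bash
python3 -m creep '[0,1.5,0,0,0,0,0,0,-1.5,0,0,0,0,0,0,-1.5,0,0,0,0,0,0,1.5,0,0,0,0,0,0,0,0,0,0,0,0]' | grep -E 'tcp|force';python3 -m creep '[-0.5,0,0,0,0,0,0,0,0,0,0,0,0,0]'| grep -E 'tcp|force'; python3 -m creep '[6,0,0,0,0,0,0,8,0,0,0,0,0,0,0,0,-40,0,0,0,0,0,0,-40,0,0,0,0,0,0,-60,0,0,0,30]'; python3 plan.py 647 222.5 224 200 34 3
```

```text
tcp_pos: [504.5, 169.4, 210.6]
wrist_force: [-12.4, -7.3, 8.6]
tcp_pos: [504.7, 169.4, 210.6]
wrist_force: [-15.8, -7.5, 12.9]
time_s: 24.75
tcp_pos: [492.4, 165.1, 351.8]
eef_rot: [[-0.939, -0.343, -0.002], [-0.343, 0.939, -0.0], [0.002, 0.001, -1.0]]
wrist_force: [1.3, 0.7, 0.7]
width: 0.08
t 24.75 q [ 0.32  0.41 -0.85  1.91  0.37  0.99  1.22] tcp [492.4 165.1 351.8] yaw -159.9 tilt z [-0.002 -0.    -1.   ] F [1.3 0.7 0.7] w 7.5
n 3 L 173.0 A 0.1 end [647.  222.5 404. ]
[-54.9, 0.3, -17.5, 0, -0, 0, 34, -55, 0.3, -17.5, 0, -0, 0, 34, -54.9, 0.3, -17.5, 0, -0, 0, 34]
```

```bash
python3 -m creep '[-55,0,-17,0,0,0,34,-55,0,-17,0,0,0,34,-54,0,-15,0,0,0,34,0,0,0,0,0,0,34,0,0,0,0,0,0,34]'
python3 - <<'E'
from plan import *
st()
i=cams.camera_info('wrist');p,d=cams.camera('wrist');cv2.imwrite('pics/w15.png',p);np.save('pics/w15i.npy',i,allow_pickle=True);np.save('pics/w15.npy',d)
cv2.imwrite('pics/w15z.png',cv2.resize(p[0:260,150:400],None,fx=2.3,fy=2.3,interpolation=cv2.INTER_CUBIC))
cv2.imwrite('pics/w15y.png',cv2.resize(p[150:235,220:330],None,fx=7,fy=7,interpolation=cv2.INTER_CUBIC))
E
```

```text
time_s: 25.38
tcp_pos: [646.4, 221.8, 399.6]
eef_rot: [[-0.939, -0.343, -0.001], [-0.343, 0.939, -0.0], [0.001, 0.0, -1.0]]
wrist_force: [-1.0, -0.2, 1.1]
width: 0.361
t 25.375 q [ 0.13  0.65 -0.78  1.44  0.46  1.25  1.22] tcp [646.4 221.8 399.6] yaw -159.9 tilt z [-0.001 -0.    -1.   ] F [-1.  -0.2  1.1] w 34.0
```

View pics/w15z.png

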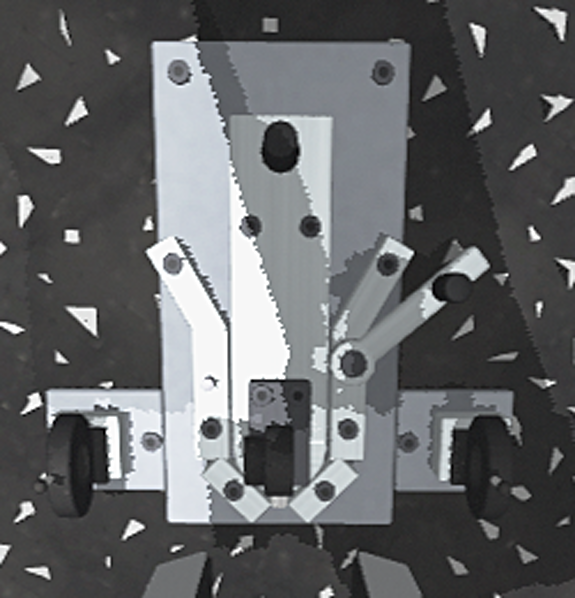

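View pics/w15y.png

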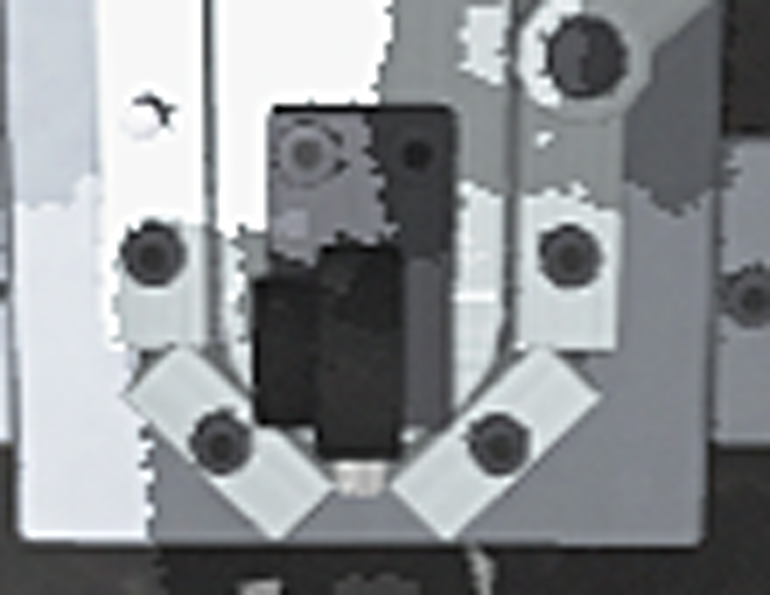

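Run:
```python
from plan import *
i=np.load('pics/w15i.npy',allow_pickle=True).item()
def dk(c): 
    v=c-np.array([646,222,0]);a=np.radians(19.9);return np.array([v[0]*np.cos(a)+v[1]*np.sin(a),-v[0]*np.sin(a)+v[1]*np.cos(a),c[2]]).round(1)
Z=lambda a,b:(150+(a+.5)/2.3-.5,(b+.5)/2.3-.5)
for n,q,h in [('rR',(152,41),8),('rL',(410,41),8),('fR',(168,523),8),('fL',(391,523),8),('tR',(230,115.5),22),('tL',(332,115.5),22),('bR',(249,380.5),34),('bL',(310,380.5),34),('piv',(353,362),38),('pin',(455,288),63)]: print(n,dk(cast(i,*Z(*q),h)),cast(i,*Z(*q),h).round(1))
# pin top
plan(551,260,110,200,34)
```

```text
rR [-174.7  -56.8    8. ] [501.  109.1   8. ]
rL [-175.2   53.8    8. ] [463. 213.   8.]
fR [ 41.1 -56.8   8. ] [704.  182.5   8. ]
fL [40.7 53.9  8. ] [665.9 286.6   8. ]
tR [-142.7  -22.9   22. ] [519.6 151.9  22. ]
tL [-142.8   20.1   22. ] [504.8 192.3  22. ]
bR [-32.6 -15.1  34. ] [620.5 196.7  34. ]
bL [-32.7  11.9  34. ] [611.2 222.   34. ]
piv [-41.2  30.3  38. ] [596.9 236.4  38. ]
pin [-72.5  67.3  63. ] [554.9 260.6  63. ]
n 3 L 150.3 A 0.1 end [551. 260. 290.]
[25.4, 22.9, 36.6, -0, -0, 0, 34, 25.4, 23, 36.6, -0, -0, 0, 34, 25.3, 22.9, 36.6, -0, -0, 0, 34]
```

The carrier is now square in the V: block rear face at −32.6 and tail at −142.7 (expected −32 and −143), centred on the base. Next I close the latch.

```bash
python3 -m creep '[25.5,23,37,0,0,0,34,25.5,23,37,0,0,0,34,25,23,36,0,0,0,34,0,0,0,0,0,0,34,0,0,0,0,0,0,34]'
python3 - <<'E'
from plan import *
i=cams.camera_info('wrist');p,d=cams.camera('wrist');cv2.imwrite('pics/w16.png',p);st()
print(proj(i,[551,260,63]),proj(i,[551,260,36]))
plan(551,260,58.5,200,34,2)
E
```

```text
time_s: 26.05
tcp_pos: [552.2, 259.8, 290.9]
eef_rot: [[-0.94, -0.342, 0.001], [-0.342, 0.94, -0.0], [-0.001, -0.001, -1.0]]
wrist_force: [0.6, -0.5, 0.2]
width: 0.364
t 26.1 q [ 0.06  0.64 -0.76  1.73  0.52  0.99  1.02] tcp [552.6 259.8 291.1] yaw -160.0 tilt z [ 0.001  0.    -1.   ] F [-0.3  0.9  0.4] w 34.1
[273.56189124 238.36778232] [273.44279347 226.25537598]
n 2 L 52.6 A 0.1 end [551.  260.  238.5]
[0.7, 0.4, 26.3, -0, 0, -0, 34, 0.8, 0.3, 26.3, -0, 0, -0, 34]
```

View pics/w16.png

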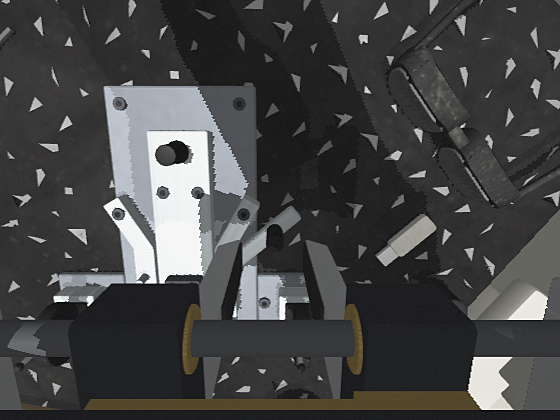

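```bash
python3 -m creep '[0.5,0.3,26,0,0,0,34,0.5,0.3,26,0,0,0,34,0,0,0,0,0,0,34,0,0,0,0,0,0,34]';python3 plan.py; python3 -m creep '[0,0,0,0,0,0,6,0,0,0,0,0,0,6,0,0,0,0,0,0,6,0,0,0,0,0,0,6]' 12; python3 plan.py
```

```text
time_s: 26.6
tcp_pos: [551.4, 260.6, 239.5]
eef_rot: [[-0.94, -0.342, 0.001], [-0.342, 0.94, 0.001], [-0.001, 0.0, -1.0]]
wrist_force: [0.3, -0.1, -0.0]
width: 0.363
t 26.6 q [ 0.03  0.71 -0.72  1.75  0.58  0.9   0.98] tcp [551.4 260.6 239.5] yaw -160.0 tilt z [ 0.001  0.001 -1.   ] F [ 0.3 -0.1 -0. ] w 34.1
time_s: 27.1
tcp_pos: [550.9, 260.8, 238.5]
eef_rot: [[-0.939, -0.343, 0.0], [-0.343, 0.939, 0.0], [-0.0, 0.0, -1.0]]
wrist_force: [-0.3, 0.1, 5.5]
width: 0.125
t 27.1 q [ 0.03  0.71 -0.72  1.75  0.58  0.9   0.98] tcp [550.9 260.8 238.5] yaw -159.9 tilt z [ 0.  0. -1.] F [-0.3  0.1  5.5] w 11.8
```

```bash
python3 -m creep '[6.6,-7.5,0,0,0,0,6,5.1,-8.6,0,0,0,0,6,3.2,-9.4,0,0,0,0,6,1.3,-9.9,0,0,0,0,6]';python3 plan.py;  python3 -m creep '[-0.7,-10,0,0,0,0,6,-2.7,-9.6,0,0,0,0,6,-4.5,-8.9,0,0,0,0,6,-6.2,-7.8,0,0,0,0,6]';python3 plan.py;python3 -m creep '[-7.7,-6.5,0,0,0,0,6,-8.7,-4.8,0,0,0,0,6,-7,-2.1,0,0,0,0,6,0,0,0,0,0,0,6]';python3 plan.py
```

```text
time_s: 27.6
tcp_pos: [547.1, 221.9, 238.4]
eef_rot: [[-0.939, -0.344, -0.001], [-0.344, 0.939, 0.001], [0.0, 0.001, -1.0]]
wrist_force: [-2.7, 2.7, 3.2]
width: 0.122
t 27.6 q [ 0.1   0.68 -0.72  1.8   0.57  0.88  1.03] tcp [547.1 221.9 238.4] yaw -159.9 tilt z [-0.001  0.001 -1.   ] F [-2.7  2.7  3.2] w 11.4
time_s: 28.1
tcp_pos: [573.9, 192.1, 238.2]
eef_rot: [[-0.939, -0.343, 0.0], [-0.343, 0.939, 0.0], [-0.0, 0.0, -1.0]]
wrist_force: [-2.2, 3.7, 4.4]
width: 0.122
t 28.1 q [ 0.15  0.7  -0.72  1.77  0.57  0.9   1.1 ] tcp [573.9 192.1 238.2] yaw -160.0 tilt z [ 0.  0. -1.] F [-2.2  3.7  4.4] w 11.4
time_s: 28.6
tcp_pos: [600.9, 187.4, 238.2]
eef_rot: [[-0.94, -0.342, 0.001], [-0.342, 0.94, -0.0], [-0.0, -0.0, -1.0]]
wrist_force: [-0.5, 0.2, 4.8]
width: 0.122
t 28.6 q [ 0.15  0.73 -0.71  1.7   0.58  0.93  1.13] tcp [600.9 187.4 238.2] yaw -160.0 tilt z [ 0.001 -0.    -1.   ] F [-0.5  0.2  4.8] w 11.5
```

```bash
python3 -m creep '[-5,-1,0,0,0,0,6,-4,-0.5,0,0,0,0,6,0,0,0,0,0,0,6]'|grep -E 'tcp|force|width'; python3 -m creep '[-2,-0.2,0,0,0,0,6,0,0,0,0,0,0,6]'|grep -E 'tcp|force|width';python3 -m creep '[-1.5,0,0,0,0,0,6,0,0,0,0,0,0,6]'|grep -E 'tcp|force|width';python3 -m creep '[-1,0,0,0,0,0,6,0,0,0,0,0,0,6]'|grep -E 'tcp|force|width'
```

```text
tcp_pos: [609.7, 188.9, 238.2]
wrist_force: [-0.6, -0.5, 7.3]
width: 0.126
tcp_pos: [611.5, 189.3, 238.2]
wrist_force: [-1.3, -0.8, 6.1]
width: 0.124
tcp_pos: [612.9, 189.7, 238.2]
wrist_force: [-1.7, -1.8, 6.0]
width: 0.123
tcp_pos: [613.8, 190.0, 238.2]
wrist_force: [-2.2, -2.1, 6.4]
width: 0.121
```

```bash
for k in a; do python3 -m creep '[-1,0,0,0,0,0,6,0,0,0,0,0,0,6]'|grep -E 'tcp|force'; python3 -m creep '[-1,0,0,0,0,0,6,0,0,0,0,0,0,6]'|grep -E 'tcp|force';python3 -m creep '[-1,0,0,0,0,0,6,0,0,0,0,0,0,6]'|grep -E 'tcp|force'; done
```

```text
tcp_pos: [614.8, 190.4, 238.2]
wrist_force: [-1.7, -1.8, 6.5]
tcp_pos: [615.7, 190.7, 238.1]
wrist_force: [-1.3, -3.1, 7.0]
tcp_pos: [616.7, 191.0, 238.2]
wrist_force: [-1.3, -2.3, 6.5]
```

```bash
python3 -m creep '[0,0,0,0,0,0,30,0,0,0,0,0,0,34,0,0,0,0,0,0,34]'; python3 -m creep '[0,0,-50,0,0,0,34,0,0,-55,0,0,0,34,-12,10,-50,0,0,0,34,-10,10,-10,0,0,0,34,0,0,0,0,0,0,34]'
python3 - <<'E'
from plan import *
st()
i=cams.camera_info('wrist');p,d=cams.camera('wrist');cv2.imwrite('pics/w17.png',p);np.save('pics/w17i.npy',i,allow_pickle=True)
st()
cv2.imwrite('pics/w17z.png',cv2.resize(p[0:260,150:400],None,fx=2.3,fy=2.3,interpolation=cv2.INTER_CUBIC))
E
```

```text
time_s: 30.85
tcp_pos: [616.1, 191.9, 238.0]
eef_rot: [[-0.939, -0.343, -0.0], [-0.343, 0.939, -0.0], [0.0, 0.0, -1.0]]
wrist_force: [-0.8, 0.3, -0.3]
width: 0.359
time_s: 31.48
tcp_pos: [629.8, 219.1, 403.7]
eef_rot: [[-0.939, -0.344, 0.001], [-0.344, 0.939, 0.001], [-0.001, 0.0, -1.0]]
wrist_force: [-0.2, -0.9, -0.9]
width: 0.362
t 31.475 q [ 0.15  0.62 -0.8   1.48  0.45  1.24  1.21] tcp [629.8 219.1 403.7] yaw -159.9 tilt z [ 0.001  0.001 -1.   ] F [-0.2 -0.9 -0.9] w 34.0
t 31.525 q [ 0.15  0.62 -0.8   1.48  0.45  1.24  1.21] tcp [629.7 218.3 402.6] yaw -159.9 tilt z [-0.001 -0.    -1.   ] F [-0.2 -0.1 -0. ] w 33.8
```

View pics/w17z.png

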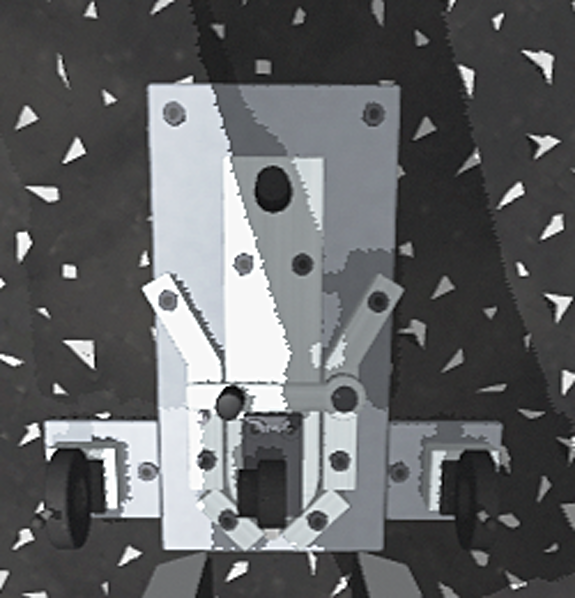

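Run:
```python
from h import *
for n,(r0,r1,c0,c1) in {'w1':(140,175,230,315),'w17':(155,190,225,310)}.items():
    p=cv2.imread(f'pics/{n}.png');cv2.imwrite(f'pics/{n}arm.png',cv2.resize(p[r0:r1,c0:c1],None,fx=9,fy=9,interpolation=cv2.INTER_NEAREST))
```

```text
(no output)
```

View pics/w1arm.png

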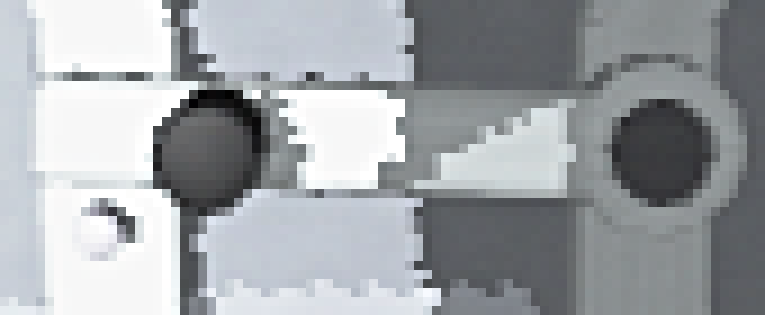

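View pics/w17arm.png

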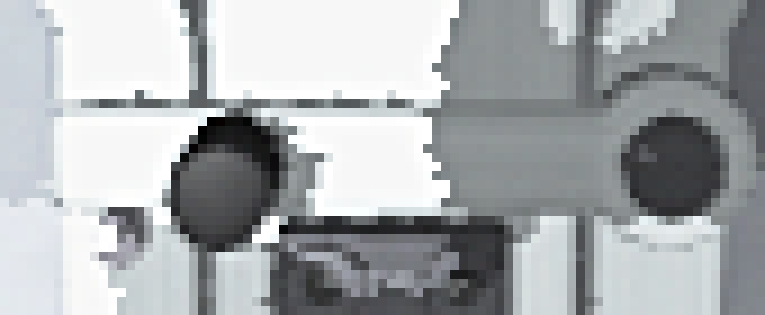

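Run:
```python
from plan import *
i=np.load('pics/w17i.npy',allow_pickle=True).item()
def dk(c): 
    v=c-np.array([646,222,0]);a=np.radians(19.9);return np.array([v[0]*np.cos(a)+v[1]*np.sin(a),-v[0]*np.sin(a)+v[1]*np.cos(a),c[2]]).round(1)
Z=lambda a,b:(150+(a+.5)/2.3-.5,(b+.5)/2.3-.5)
for n,q,h in [('rR',(148,84.5),8),('rL',(400,84.5),8),('fR',(162,550),8),('fL',(383,550),8),('tR',(223,157),22),('tL',(324,157),22),('piv',(345,398),38)]: print(n,dk(cast(i,*Z(*q),h)))
print('block',dk(cast(i,225+278/9-.5,155+222/9-.5,34)),dk(cast(i,225+508/9-.5,155+222/9-.5,34)))
print('arm rear edge',dk(cast(i,225+60/9-.5,155+107/9-.5,35)),dk(cast(i,225+590/9-.5,155+106/9-.5,35)))
a=cv2.imread('pics/top0.png');p,d=cams.camera('top')
cv2.imwrite('pics/top3.png',cv2.resize(np.hstack([a[90:290,140:390],p[90:290,140:390]]),None,fx=1.6,fy=1.6))
```

```text
rR [-174.3  -56.7    8. ]
rL [-174.7   53.9    8. ]
fR [ 40.9 -57.8   8. ]
fL [40.5 54.2  8. ]
tR [-142.7  -23.2   22. ]
tL [-142.9   20.4   22. ]
piv [-40.8  30.6  38. ]
block [-33.4 -14.9  34. ] [-33.5  11.7  34. ]
arm rear edge [-46.7 -39.5  35. ] [-47.   20.8  35. ]
```

View pics/top3.png

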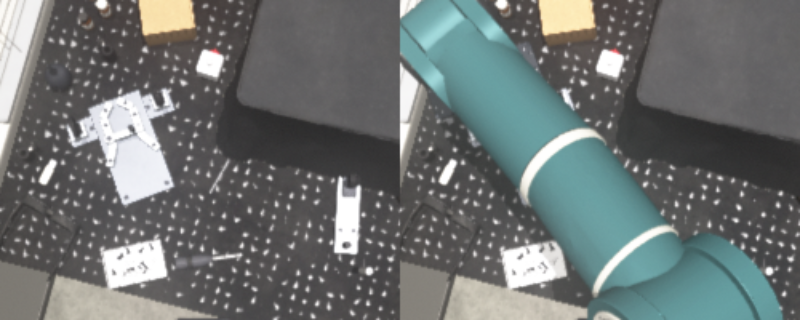

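```bash
python3 -m creep '[0,0,0,0,0,0,34,0,0,0,0,0,0,34]'; python3 -c "
from rig import ticket
print(ticket.close_job())"
```

```text
time_s: 31.82
tcp_pos: [629.9, 217.9, 402.6]
eef_rot: [[-0.94, -0.342, -0.001], [-0.342, 0.94, -0.0], [0.001, 0.0, -1.0]]
wrist_force: [1.0, 0.1, 0.3]
width: 0.358
the job is handed in; nothing more can be done
None
```

The carrier is home in the V-seat with the latch arm shut behind the lens block. I handed the job in at 31.8 s of the 72 s allowed; no verdict is reported.

- **What I did:**
  - Swung the latch out to about 2.37 rad.
  - Lifted the carrier by the long sides of its plate.
  - Set it down between the flared guides and let go.
  - Pushed it in by the knob, released it, and closed the latch by its pin.
- **A correction:** After the knob push, the camera showed the nose about 1.5 mm short and to one side, off its square position. With the fingers closed, I nudged the plate's tail edge at about 16 N. That centred it.
- **Last checks:**
  - **Carrier position:** the tail was at −142.8 (expected −143) and aligned with the base plate.
  - **Block rear face:** it was at about −33.4 (expected −32). Just before closing the latch it had read −32.6, so my readings disagree by about 1 mm. That is within the 2 mm calibration and the 3 mm tolerance.
  - **Latch:** the arm's edge lay within about 0.01 rad of shut. I felt no clear force stop as it closed, so this rests on the picture.
  - **Gripper:** it stood clear above the dock with almost no force on the wrist.
- **Not fully checked:** I took no final measurement of the loose objects. The arm hid some of them in the last top view, but I saw no sign of contact with any.

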